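Fit a heat sink on a circuit board in a sloped assembly frame, with the supply isolated

ROBOT

A 6-joint arm with a two-finger parallel gripper is mounted at the origin on the work surface. World frame = base frame: x ahead of the robot, y to its left, z up, the work surface at z = 0. Lengths are in m, angles in rad, forces in N, time in s.
With the tool pointing down it reaches from about 0.25 to 0.725 m from the base axis. Payload 9.7 kg.
Tool frame: the origin (TCP) lies midway between the tips of the shut fingers; the grasp point (between the pads) lies 19 mm behind it; z points along the fingers, y is the line along which they close (so a half turn about z gives the same grasp; the last joint's range is limited). The gripper opens to 85 mm and grips with 20 to 120 N. Pads are 22 mm wide; open, the fingers measure 114 mm over their backs; the gripper's body (76 mm by 85 mm) begins 54 mm behind the grasp point. The pads swing forward as they close: fully open they stand 13 mm farther back than shut.
Start: joints at [1.336, 0.087, 0.176, 1.66, 0, 1.571], TCP at [0.128, 0.535, 0.231] pointing down, gripper open.
Joint ranges: [-3.13, 3.13], [-0.85, 1.81], [-1.15, 1.24], [-2.2, 2.28], [-1.44, 1.52], [-3.14, 3.14]. Speed limits (rad/s): [2.22, 2.22, 2.57, 3.14, 3.14, 3.14].

INTERFACE

Orientations are given as a unit quaternion [w, x, y, z].
In Python, from bench import r gives the robot as it stands.
- The arm moves only by the tool carry_out, never from a script. Its argument "moves" is a list of rows, each an object of numbers: "jaw": the finger opening in mm, from 0 to 85.4; "x", "y", "z": the shift along the tool's x, y, z in mm; "ax", "ay", "az": the turn, a rotation vector about the tool's x, y, z in rad. In form: [{"jaw": .., "x": .., "y": .., "z": .., "ax": .., "ay": .., "az": ..}, ...]. A call has 1 to 5 rows; each row shifts and turns the commanded pose from where the row before left it, along the tool's axes as they then stand; what a row does not reach is not made up. A row lasts 1/12 s, in which the tool goes at most 41.7 mm and 7.16 degrees, less where a joint would pass 70% of its speed; a pose out of reach is approached as far as the arm can. A call is refused whole if a number of a shift passes 41.7 or a number of a turn 0.125, either way. A call with a gripper value outside its range is refused whole. The fingers move at their own pace and stop on an object; "grip_force" is the grip in N (left out, the last holds). Time passes only in rows, so rows that do not move let the fingers close. It gives the time, the measured TCP pose, the force, the opening and the grip force at its end, in the units of the state.
- r.state(): the state, without advancing time (a new reading comes with each control period).
- r.get_image(name): name is "side" or "top" or "wrist"; returns a dict with "frame" (384x512x3 uint8, red, green, blue), "fov_y" (degrees; the focal length in pixels is half the picture's height over the tangent of half this angle, whatever the lens; pixels are square), "cx", "cy" (the principal point, pixels), "origin" and "orientation" of the camera in the world. Camera axes: x right, y down, z forward; pixel columns grow to the right and rows downward; lengths in m; the calibration is good to about 2 mm. The wrist camera is an equidistant fisheye: a pixel r from the principal point sees the ray r / f radians off the axis. A picture is of the moment at which its call begins. There is no depth.
- r.job_done(): hands the job in; it is judged then, once.
The state is a dict: "t": time; "joints": joint angles; "dq": joint speeds; "tau": joint torques, N m; "eef_pos": TCP position; "orientation": TCP orientation; "wrist_force": force on the tool from outside, world axes, zero at the start; "ft_torque": the same for the moment, N m; "grip_width": finger opening in m; "grasp_force": force on a finger pad.
Only numpy, scipy, OpenCV 4.12 (cv2) and the standard library are available. Lean on these libraries where they do the work, as an engineer would, in place of code of your own. Each camera call takes 0.05 s, during which the arm holds its last target. There are 200 camera calls.

TASK

Throw the isolator handle to off (towards the robot), then take the tall-finned heat sink from the leaning rack and seat it, without letting it fall, fins up and fully home in the empty nest on the sloped assembly frame. When it is seated and released, throw the isolator handle back on. Leave the low-finned heat sink and everything else on the table where it is.

Things in the scene. Friction and masses are not known exactly. Their poses are not given: they have to be found in the camera images.
- sink: tall-finned aluminium heat sink, 100 g: base 60 (x) x 50 (y) x 6 thick, seven fins 18 tall along x, 24 in all; both y sides are flat, 60 x 24, 50 apart: grip these. Origin: centre of the base's flat underside; z points out of the fins. Starts in the rack, base against the back board, fins to the robot, x up along the board, z 60 deg from vertical. Fits the nest either way round in x.
- low_sink: the other heat sink in the rack: same base, origin and axes, but seven fins only 6 tall (12 in all). It stays in the rack.
- nest: the empty black plastic nest on a green circuit board. Origin: centre of its pocket floor; x up the slope away from the robot, y level, z the pocket normal, 20 deg from vertical, leaning to the robot. Pocket 64 (x) x 54 (y); walls 5 thick, 6 high: full at both x ends, at the y sides only 12 mm corner stubs (middle 40 mm open for fingers). Parts on the board, 6 high at most, only beyond x = 40.
- nest_done: the other board, 120 mm along the frame from the first (either order): the same nest, origin and axes, with a tall heat sink already fitted and fixed, its fins 24 above the pocket floor
- frame: the aluminium assembly frame under both boards: a plate 180 x 250 (y) sloping up 20 deg away from the robot, the two nests at y +60 and -60. Origin: on the table below its middle. Black bar handles along y, 80 mm up and down the slope from the pocket centres, rise 24 above the pocket floors.
- rack: rack 190 (y) x 115, open to the robot (-x): a white back board leaning back, 60 deg from level, 70 long up its slope, with a 29 mm deep ledge at right angles along its foot; top 93 above the table. The two heat sinks stand side by side at y about +55 and -55 (either order). Origin: centre of its foot on the table. It stands left or right of the frame.
- isolator: grey box 120 (x) x 85 (y) x 45 high, fixed, a hinged handle on top; on the other side of the frame from the rack. Origin: centre of its foot. The handle's hinge lies along y, 55 above the table over the box's middle, between lugs (x within 15, up to 64 high). A white mark on top shows the on side (+x, away from the robot).
- handle_grip (a point): the middle of the handle's black cross bar, which is 60 long (along the isolator's y) and 16 thick, 70 from the hinge on a steel rod 12 thick; its height is 109 at either end of the swing and 125 midway
- handle (a joint): handle angle in rad: 0 is off (leaning 40 degrees towards the robot, the isolator's -x), 1.4 is on (leaning 40 degrees away, +x); it stays where it is left and takes about 2 N at the bar
- driver: a black-handled screwdriver, 190 long, lying in front of the frame (origin at the middle underside); a bystander
- tape: a paper tape roll, 70 diameter, 19 high; a bystander
- jar: a small white jar, 48 diameter, 65 high, behind the frame; a bystander
- spool: a grey plastic spool, 52 diameter, 34 high, behind the frame; a bystander
- pot: an open steel pot, 64 diameter, 60 high, towards the back left; a bystander

How it is judged:
On the way, in this order (a step that is already met when the one before it is completed fails the run):
1. the isolator handle is thrown to off: within 0.1 rad of its off stop (value of joint handle below 0.1 rad), for 0.1 s.
2. with the handle still off, the tall-finned heat sink sits released and still in the empty nest, flat base down and fins up, fully home (x of sink in the frame of nest between -0.004 and 0.004 m and y of sink in the frame of nest between -0.004 and 0.004 m and z of sink in the frame of nest between -0.003 and 0.003 m and angle between the x axis of sink and the x axis of nest, either way round below 0.1 rad and angle between sink's own z axis and vertical below 0.55 rad and contact force between the fingers and sink below 0.1 N and linear speed of sink below 0.01 m/s and angular speed of sink below 0.1 rad/s and value of joint handle below 0.2 rad), for 0.2 s.
3. the isolator handle is thrown back on: within 0.1 rad of its on stop, the heat sink still seated (x of sink in the frame of nest between -0.004 and 0.004 m and y of sink in the frame of nest between -0.004 and 0.004 m and z of sink in the frame of nest between -0.003 and 0.003 m and angle between the x axis of sink and the x axis of nest, either way round below 0.1 rad and angle between sink's own z axis and vertical below 0.55 rad and contact force between the fingers and sink below 0.1 N and value of joint handle above 1.3 rad), for 0.1 s.
At the end, for the whole second after the job is handed in: The tall-finned heat sink rests released in the nest that was empty, fins up, flat on the floor: within 4 mm of the pocket centre, 3 mm in height and 0.1 rad of turn (either way round); the handle is within 0.1 rad of its on stop; the low-finned sink and the bystanders are undisturbed (all of step 3 and linear speed of sink below 0.01 m/s and angular speed of sink below 0.1 rad/s); the robot touches nothing.
It fails at once if the low-finned heat sink is shifted more than 15 mm (distance of low_sink from where it was at the start of the episode above 0.015 m).
It fails at once if a bystander (screwdriver, tape, jar, spool, pot) is shifted more than 30 mm (distance of any of driver, tape, jar, spool, pot from where it was at the start of the episode above 0.03 m).
It fails at once if the heat sink is let fall: it moves faster than 0.45 m/s (a drop of about 10 mm) while the fingers do not hold it (linear speed of sink above 0.45 m/s and contact force between the fingers and sink below 0.1 N).
It also fails if it takes over 72 s, if anything falls off the work surface, if the arm or the gripper's body presses on something with over 40 N, if the wrist force passes 120 N, or if a joint passes its speed limit or range.

## Working session

There is one attempt and no reset: what is moved stays moved. The work goes in short steps, Python scripts to look and compute and a tool call to move; the robot and the scene stay as the last step left them, time stands still between calls to the robot, and variables do not carry over. Pictures are saved under pics/ and viewed, at most 10 in all, crops included, and the job is handed in when it is done.

Besides the shell and the picture viewer there is one more tool, called as name(argument=value, ...), one argument or row to a line, values as JSON. carry_out: Moves the arm, as the interface text tells. Its arguments: {"type":"object","properties":{"moves":{"type":"array"},"grip_force":{"type":"number"}},"required":["moves"]}

```bash
ls; mkdir -p pics; cat > h.py <<'E'
import numpy as np, cv2
from scipy.spatial.transform import Rotation as R
from bench import r
def rot(q): return R.from_quat([q[1],q[2],q[3],q[0]])
def cam(n):
    d=r.get_image(n); d['name']=n; d['f']=192/np.tan(np.radians(d['fov_y'])/2); return d
def ray(d,u,v):
    a=np.array([(u-d['cx']),(v-d['cy'])])/d['f']
    if d['name']=='wrist':
        t=np.hypot(*a); k=np.sin(t)/t if t>1e-9 else 1; c=np.array([a[0]*k,a[1]*k,np.cos(t)])
    else: c=np.array([*a,1.])
    w=rot(d['orientation']).apply(c); return np.array(d['origin']),w/np.linalg.norm(w)
def onz(d,u,v,z):
    o,w=ray(d,u,v); return o+w*(z-o[2])/w[2]
def proj(d,p):
    c=rot(d['orientation']).inv().apply(np.array(p)-d['origin']); 
    if d['name']=='wrist':
        t=np.arctan2(np.hypot(c[0],c[1]),c[2]); k=t/np.hypot(c[0],c[1]); return np.array([d['cx']+d['f']*c[0]*k,d['cy']+d['f']*c[1]*k])
    return np.array([d['cx']+d['f']*c[0]/c[2],d['cy']+d['f']*c[1]/c[2]])
def tri(rs):
    A=0;b=0
    for o,w in rs:
        P=np.eye(3)-np.outer(w,w);A=A+P;b=b+P@o
    return np.linalg.solve(A,b)
E
python3 - <<'E'
from h import *
import pickle
for n in ['top','side','wrist']:
    d=cam(n); pickle.dump(d,open(n+'0.pkl','wb')); print(n,d['fov_y'],d['cx'],d['cy'],np.round(d['origin'],3),np.round(d['orientation'],4))
    im=cv2.cvtColor(d['frame'],cv2.COLOR_RGB2BGR); cv2.imwrite(f'pics/{n}0.png',cv2.resize(im,(800,600),interpolation=cv2.INTER_CUBIC))
s=r.state();print(s)
E
```

```text
pics
top 52.4175959200652 254.76546537912785 193.97673800627337 [ 0.465 -0.01   1.213] [-0.028   0.7075 -0.7055  0.0312]
side 56.57611926418781 254.99702344850763 192.15274166998745 [ 0.235 -0.83   0.684] [-0.4714  0.862  -0.1605  0.095 ]
wrist 65.70646984690485 256.68898660346287 194.04127083486148 [0.061 0.551 0.373] [0.1077 0.7771 0.6143 0.0844]
{'t': 0.15, 'joints': array([1.33599516e+00, 8.73536618e-02, 1.75302039e-01, 1.65976030e+00,
       5.75743652e-06, 1.57078597e+00]), 'dq': array([ 0.00027721,  0.00033246,  0.00356956,  0.00032241, -0.00119432,
        0.00260303]), 'tau': array([ 3.39117096e-04, -5.20762932e+01,  4.65044975e+01,  1.39193996e-02,
        5.22663743e-05,  1.83485270e-06]), 'eef_pos': array([0.12791815, 0.53475178, 0.23072771]), 'orientation': array([-6.23404829e-05,  1.17125926e-01,  9.93116942e-01, -5.03965379e-04]), 'wrist_force': array([ 0.25017755, -0.29339973, -0.09206838]), 'ft_torque': array([-0.03667347, -0.00143236,  0.02665293]), 'grasp_force': 0.0, 'grip_width': 0.08591860041350789}
```

View pics/top0.png

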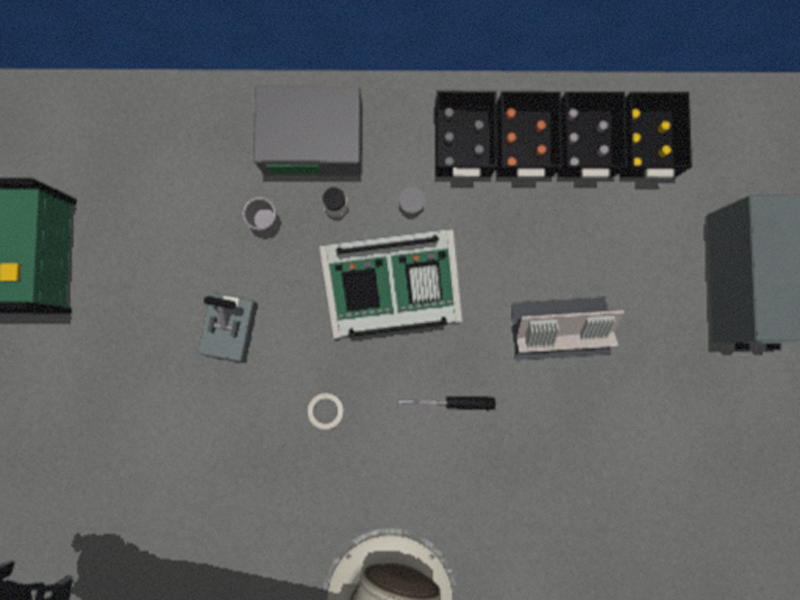

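View pics/side0.png

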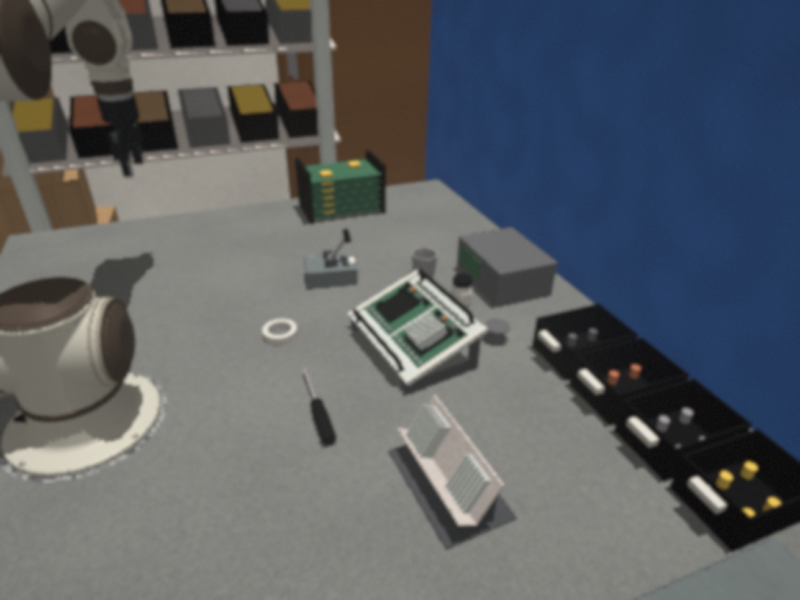

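The top view shows the isolator at (228,328), the empty nest at (362,290), the filled one at (425,283), and the rack at (570,330) in 800x600 pixels. The left sink looks deeper (tall). I'll enlarge these regions.

```bash
python3 - <<'E'
from h import *
import pickle
T=pickle.load(open('top0.pkl','rb'));S=pickle.load(open('side0.pkl','rb'))
def crop(d,u,v,w,h,k):
    im=cv2.cvtColor(d['frame'],cv2.COLOR_RGB2BGR)[v:v+h,u:u+w]; return cv2.resize(im,(w*k,h*k),interpolation=cv2.INTER_CUBIC)
a=np.hstack([crop(T,322,185,80,50,5),crop(S,245,250,80,100,5)[:250*2][0:250]])
# layout: top-left rack top(400x250) ; right side rack(400x500)
cv=np.zeros((600,800,3),np.uint8)
cv[:250,:400]=crop(T,322,185,80,50,5)
cv[:500,400:]=crop(S,245,250,80,100,5)
cv[250:550,:200]=crop(T,125,180,40,60,5)
cv[250:450,200:400]=crop(S,190,140,40,40,5)
cv2.imwrite('pics/c1.png',cv)
# rough points
def p(name,u,v,z):
    print(name,np.round(onz(T,u/1.5625,v/1.5625,z),3))
p('handle bar',222,302,.109);p('iso',228,328,.045);p('white mark',232,300,.045)
p('tape',325,411,.019);p('driver',447,403,.015);p('rack ledge',568,348,.03);p('pot',260,214,.06)
E
```

```text
handle bar [0.559 0.305 0.109]
iso [0.514 0.31  0.045]
white mark [0.568 0.304 0.045]
tape [0.355 0.126 0.019]
driver [ 0.371 -0.111  0.015]
rack ledge [ 0.478 -0.345  0.03 ]
pot [0.733 0.25  0.06 ]
```

View pics/c1.png

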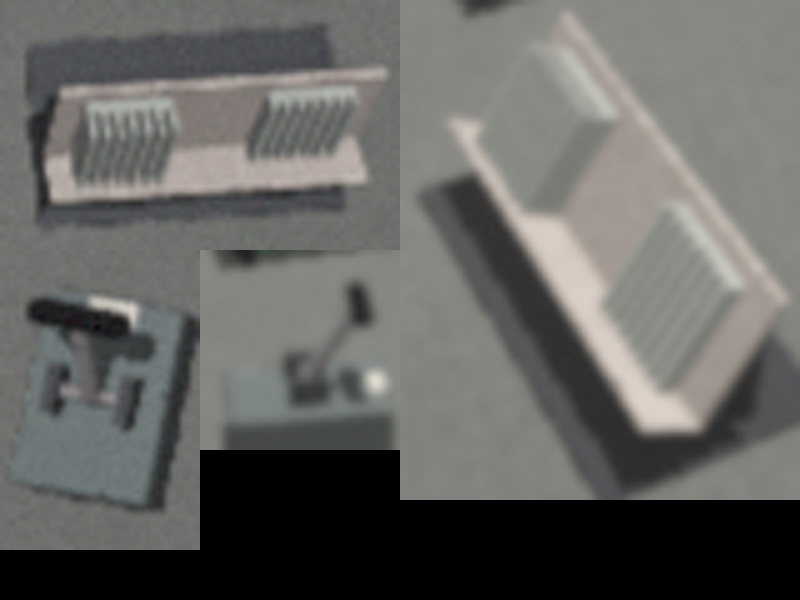

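The side view confirms that the far/left sink (y about -0.29) is the tall one: it is thick, while the near one is thin. The handle is on, leaning +x, with its bar at crop (80,315).

```bash
python3 - <<'E'
from h import *
import pickle
T=pickle.load(open('top0.pkl','rb'));S=pickle.load(open('side0.pkl','rb'));W=pickle.load(open('wrist0.pkl','rb'))
print('top fwd',ray(T,T['cx'],T['cy'])[1],'wrist axes',np.round(rot(W['orientation']).as_matrix().T,3))
def c(u,v,z,o=(125,180),dv=250): return np.round(onz(T,o[0]+u/5,o[1]+(v-dv)/5,z),4)
print('iso BL,TL,TR,BR',c(12,478,.045),c(48,290,.045),c(185,312,.045),c(147,502,.045))
print('bar ends',c(28,310,.109),c(132,318,.109),'hinge',c(52,392,.055),c(128,398,.055))
# bar triangulated with side
bt=ray(T,125+80/5,180+64/5); bs=ray(S,190+160/5,140+55/5); print('bar tri',tri([bt,bs]))
o=(322,185)
q=lambda u,v,z:c(u,v,z,o,0)
print('rack board top edge',q(62,90,.093),q(387,72,.093))
print('ledge front edge',q(50,202,.045),q(366,182,.045))
# tall sink fins tips upper edge
print(q(90,100,.09),q(175,100,.09),q(75,183,.05),q(160,183,.05))
# frame: pockets as masks
im=T['frame'].astype(int)
roi=np.zeros(im.shape[:2],bool); roi[145:220,200:300]=1
g=roi&(im[...,1]>im[...,0]+15)&(im[...,1]>im[...,2]+8)
n,l,st,ce=cv2.connectedComponentsWithStats(g.astype(np.uint8));print([(st[i],ce[i]) for i in range(1,n) if st[i][4]>60])
wh=roi&(im.min(2)>135)
n,l,st,ce=cv2.connectedComponentsWithStats(wh.astype(np.uint8));
i=1+np.argmax(st[1:,4]);pts=np.argwhere(l==i)[:,::-1].astype(np.float32);print('plate',st[i],cv2.minAreaRect(pts))
dk=roi&(im.max(2)<45)
n,l,st,ce=cv2.connectedComponentsWithStats(dk.astype(np.uint8))
for i in range(1,n):
    if st[i][4]>60: print('dark',st[i],ce[i],cv2.minAreaRect(np.argwhere(l==i)[:,::-1].astype(np.float32)))
E
```

```text
top fwd [ 0.08361586 -0.00444834 -0.99648813] wrist axes [[ 0.231  0.973 -0.001]
 [ 0.937 -0.222  0.271]
 [ 0.263 -0.064 -0.963]]
iso BL,TL,TR,BR [0.4673 0.3641 0.045 ] [0.5799 0.3459 0.045 ] [0.5669 0.2634 0.045 ] [0.4533 0.2834 0.045 ]
bar ends [0.5622 0.3374 0.109 ] [0.5578 0.2783 0.109 ] hinge [0.5182 0.3387 0.055 ] [0.5147 0.2936 0.055 ]
bar tri [0.56047146 0.30732387 0.11029473]
rack board top edge [ 0.5336 -0.2442  0.093 ] [ 0.5445 -0.4319  0.093 ]
ledge front edge [ 0.4695 -0.2461  0.045 ] [ 0.4819 -0.4355  0.045 ]
[ 0.528  -0.2609  0.09  ] [ 0.5282 -0.31    0.09  ] [ 0.4808 -0.2601  0.05  ] [ 0.4809 -0.3108  0.05  ]
[(array([250, 159,  40,  41, 685], dtype=int32), array([269.13430657, 178.81313869])), (array([211, 164,  41,  41, 697], dtype=int32), array([231.70444763, 183.97417504]))]
plate [ 204  147   92   69 1766] ((250.4330596923828, 180.77783203125), (59.3857307434082, 86.5734634399414), 82.69424438476562)
dark [216 152  64  10 108] [247.34259259 156.98148148] ((247.59567260742188, 156.8332977294922), (2.6709964275360107, 63.50130081176758), 83.45370483398438)
dark [260 167  21  25  64] [267.046875 172.90625 ] ((265.76470947265625, 174.94117736816406), (15.185131072998047, 29.28561019897461), 40.60129165649414)
dark [219 172  24  27 506] [230.68774704 184.9229249 ] ((230.76998901367188, 184.88999938964844), (25.173004150390625, 20.7889404296875), 81.8698959350586)
dark [224 204  61  12 120] [254.625 210.15 ] ((254.03048706054688, 209.7246856689453), (3.5606372356414795, 60.93391799926758), 82.27816772460938)
```

Box centre (0.517,0.314), yaw about -10°, and bar (0.561,0.307,0.110) all match the given sizes. Next I move behind the handle with the fingers shut.

carry_out(
  moves=[
    {"jaw": 0,"x": -34,"y": -8},
    {"jaw": 0,"x": -34,"y": -8},
    {"jaw": 0,"x": -34,"y": -8},
    {"jaw": 0,"x": -34,"y": -8},
    {"jaw": 0,"x": -34,"y": -8},
  ],
)

```text
$.moves[0]: bad value
```

carry_out(
  moves=[
    {"jaw": 0,"x": -34,"y": -8},
    {"jaw": 0,"x": -34,"y": -8},
    {"jaw": 0,"x": -34,"y": -8},
    {"jaw": 0,"x": -34,"y": -8},
    {"jaw": 0,"x": -34,"y": -8},
  ],
)

```text
$.moves[0]: bad value
```

carry_out(
  moves=[
    {"jaw": 0,"x": -34,"y": -8},
    {"jaw": 0,"x": -34,"y": -8},
    {"jaw": 0,"x": -34,"y": -8},
    {"jaw": 0,"x": -34,"y": -8},
    {"jaw": 0,"x": -32,"y": -6},
  ],
)

```text
$.moves[0]: bad value
```

carry_out(
  moves=[
    {"jaw": 0,"x": -34,"y": -8,"z": 0,"ax": 0,"ay": 0,"az": 0},
    {"jaw": 0,"x": -34,"y": -8,"z": 0,"ax": 0,"ay": 0,"az": 0},
    {"jaw": 0,"x": -34,"y": -8,"z": 0,"ax": 0,"ay": 0,"az": 0},
    {"jaw": 0,"x": -34,"y": -8,"z": 0,"ax": 0,"ay": 0,"az": 0},
    {"jaw": 0,"x": -34,"y": -8,"z": 0,"ax": 0,"ay": 0,"az": 0},
  ],
)

```text
t: 0.57
eef_pos: [0.2851, 0.4555, 0.2311]
orientation: [-0.0, 0.117, 0.993, -0.0]
wrist_force: [0.6, -0.3, -0.2]
grip_width: 0.0255
grasp_force: 0.0
```

carry_out(
  moves=[
    {"jaw": 0,"x": -34,"y": -8,"z": 0,"ax": 0,"ay": 0,"az": 0},
    {"jaw": 0,"x": -34,"y": -8,"z": 0,"ax": 0,"ay": 0,"az": 0},
    {"jaw": 0,"x": -34,"y": -8,"z": 0,"ax": 0,"ay": 0,"az": 0},
    {"jaw": 0,"x": -34,"y": -8,"z": 0,"ax": 0,"ay": 0,"az": 0},
    {"jaw": 0,"x": -34,"y": -8,"z": 0,"ax": 0,"ay": 0,"az": 0},
  ],
)

```text
t: 0.98
eef_pos: [0.4414, 0.3769, 0.2311]
orientation: [-0.0, 0.117, 0.993, -0.0]
wrist_force: [-0.2, 0.8, -0.7]
grip_width: 0.0002
grasp_force: 0.0
```

carry_out(
  moves=[
    {"jaw": 0,"x": -34,"y": -8,"z": 0,"ax": 0,"ay": 0,"az": 0},
    {"jaw": 0,"x": -34,"y": -8,"z": 0,"ax": 0,"ay": 0,"az": 0},
    {"jaw": 0,"x": -34,"y": -8,"z": 0,"ax": 0,"ay": 0,"az": 0},
    {"jaw": 0,"x": -34,"y": -8,"z": 0,"ax": 0,"ay": 0,"az": 0},
    {"jaw": 0,"x": -32,"y": -6,"z": 0,"ax": 0,"ay": 0,"az": 0},
  ],
)

```text
t: 1.4
eef_pos: [0.5961, 0.3005, 0.2309]
orientation: [-0.0, 0.117, 0.993, -0.0]
wrist_force: [0.0, 0.9, 0.2]
grip_width: -0.0
grasp_force: 0.0
```

carry_out(
  moves=[
    {"jaw": 0,"x": 0,"y": 0,"z": 32,"ax": 0,"ay": 0,"az": 0},
    {"jaw": 0,"x": 0,"y": 0,"z": 32,"ax": 0,"ay": 0,"az": 0},
    {"jaw": 0,"x": 0,"y": 0,"z": 32,"ax": 0,"ay": 0,"az": 0},
    {"jaw": 0,"x": 0,"y": 0,"z": 32,"ax": 0,"ay": 0,"az": 0},
    {"jaw": 0,"x": 0,"y": 0,"z": 0,"ax": 0,"ay": 0,"az": 0},
  ],
)

```text
t: 1.82
eef_pos: [0.5916, 0.3003, 0.0954]
orientation: [-0.005, 0.117, 0.993, -0.003]
wrist_force: [-1.3, -0.3, -1.9]
grip_width: 0.0001
grasp_force: 0.0
```

carry_out(
  moves=[
    {"jaw": 0,"x": 0,"y": 0,"z": 0,"ax": 0,"ay": 0,"az": 0},
    {"jaw": 0,"x": 20,"y": 0,"z": 0,"ax": 0,"ay": 0,"az": 0},
    {"jaw": 0,"x": 20,"y": 0,"z": 0,"ax": 0,"ay": 0,"az": 0},
    {"jaw": 0,"x": 20,"y": 0,"z": 0,"ax": 0,"ay": 0,"az": 0},
    {"jaw": 0,"x": 20,"y": 0,"z": 0,"ax": 0,"ay": 0,"az": 0},
  ],
)

```text
t: 2.23
eef_pos: [0.5179, 0.3212, 0.1074]
orientation: [0.003, 0.117, 0.993, 0.001]
wrist_force: [4.1, -0.2, -0.8]
grip_width: -0.0001
grasp_force: 1.6
```

carry_out(
  moves=[
    {"jaw": 0,"x": 10,"y": 0,"z": 0,"ax": 0,"ay": 0,"az": 0},
    {"jaw": 0,"x": 8,"y": 0,"z": 0,"ax": 0,"ay": 0,"az": 0},
    {"jaw": 0,"x": 6,"y": 0,"z": 0,"ax": 0,"ay": 0,"az": 0},
    {"jaw": 0,"x": 3,"y": 0,"z": 0,"ax": 0,"ay": 0,"az": 0},
    {"jaw": 0,"x": 0,"y": 0,"z": 0,"ax": 0,"ay": 0,"az": 0},
  ],
)

```text
t: 2.65
eef_pos: [0.4923, 0.3271, 0.1048]
orientation: [0.002, 0.117, 0.993, 0.001]
wrist_force: [7.3, -0.9, 3.3]
grip_width: 0.0
grasp_force: 3.6
```

carry_out(
  moves=[
    {"jaw": 0,"x": 2,"y": 0,"z": 0,"ax": 0,"ay": 0,"az": 0},
    {"jaw": 0,"x": 2,"y": 0,"z": 0,"ax": 0,"ay": 0,"az": 0},
    {"jaw": 0,"x": 0,"y": 0,"z": 0,"ax": 0,"ay": 0,"az": 0},
    {"jaw": 0,"x": 0,"y": 0,"z": 0,"ax": 0,"ay": 0,"az": 0},
  ],
)

```text
t: 2.98
eef_pos: [0.4917, 0.3273, 0.1051]
orientation: [0.005, 0.118, 0.993, 0.001]
wrist_force: [22.8, -4.6, -0.4]
grip_width: -0.0002
grasp_force: 12.0
```

carry_out(
  moves=[
    {"jaw": 0,"x": -12,"y": 0,"z": 0,"ax": 0,"ay": 0,"az": 0},
    {"jaw": 0,"x": 0,"y": 0,"z": -40,"ax": 0,"ay": 0,"az": 0},
    {"jaw": 0,"x": 0,"y": 0,"z": -40,"ax": 0,"ay": 0,"az": 0},
    {"jaw": 0,"x": 0,"y": 0,"z": -40,"ax": 0,"ay": 0,"az": 0},
    {"jaw": 0,"x": 0,"y": 0,"z": -40,"ax": 0,"ay": 0,"az": 0},
  ],
)

```text
t: 3.4
eef_pos: [0.4981, 0.3246, 0.2651]
orientation: [-0.001, 0.117, 0.993, -0.0]
wrist_force: [0.7, 0.5, 0.2]
grip_width: 0.0
grasp_force: 0.0
```

carry_out(
  moves=[
    {"jaw": 85,"x": -12,"y": -31,"z": 0,"ax": 0,"ay": 0,"az": 0},
    {"jaw": 85,"x": -12,"y": -31,"z": 0,"ax": 0,"ay": 0,"az": 0},
    {"jaw": 85,"x": -12,"y": -31,"z": 0,"ax": 0,"ay": 0,"az": 0},
    {"jaw": 85,"x": -12,"y": -31,"z": 0,"ax": 0,"ay": 0,"az": 0},
    {"jaw": 85,"x": -12,"y": -31,"z": 0,"ax": 0,"ay": 0,"az": 0},
  ],
)

```text
t: 3.82
eef_pos: [0.5207, 0.1588, 0.2634]
orientation: [-0.0, 0.117, 0.993, 0.0]
wrist_force: [0.3, -0.5, -0.6]
grip_width: 0.0605
grasp_force: 0.0
```

carry_out(
  moves=[
    {"jaw": 85,"x": -12,"y": -31,"z": 0,"ax": 0,"ay": 0,"az": 0},
    {"jaw": 85,"x": -12,"y": -31,"z": 0,"ax": 0,"ay": 0,"az": 0},
    {"jaw": 85,"x": -12,"y": -31,"z": 0,"ax": 0,"ay": 0,"az": 0},
    {"jaw": 85,"x": 0,"y": 0,"z": 0,"ax": 0,"ay": 0,"az": 0},
    {"jaw": 85,"x": 0,"y": 0,"z": 0,"ax": 0,"ay": 0,"az": 0},
  ],
)

```text
t: 4.23
eef_pos: [0.5342, 0.0598, 0.2633]
orientation: [-0.0, 0.119, 0.993, 0.0]
wrist_force: [-0.4, 0.2, -0.4]
grip_width: 0.0852
grasp_force: 0.0
```

```bash
python3 - <<'E'
from h import *
import pickle
d=cam('wrist');pickle.dump(d,open('w1.pkl','wb'))
t=cam('top');pickle.dump(t,open('t1.pkl','wb'));s=cam('side');pickle.dump(s,open('s1.pkl','wb'))
w=cv2.resize(cv2.cvtColor(d['frame'],cv2.COLOR_RGB2BGR),(800,600),interpolation=cv2.INTER_CUBIC)
cv2.imwrite('pics/w1.png',w);print(d['origin'],r.state()['eef_pos'],r.state()['orientation'])
E
```

```text
[0.46762727 0.07573513 0.40560073] [0.53398558 0.06209811 0.26326413] [-2.34121078e-04  1.16851832e-01  9.93149317e-01  1.68417697e-04]
```

View pics/w1.png

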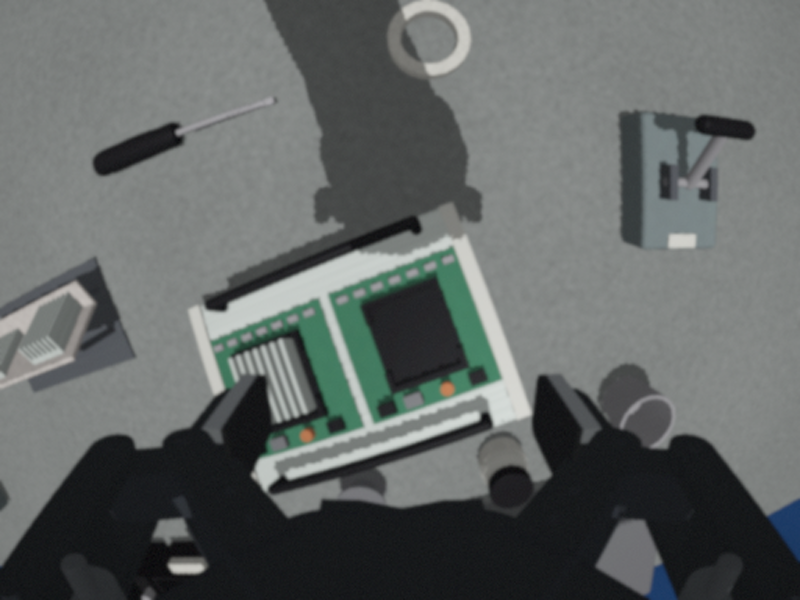

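The handle now leans to the robot (bar at (725,127)): off. The empty nest is a dark quad with corners about (362,308), (437,275), (467,362), (390,390). The camera looks nearly along its normal. I'll fit its pose from its corners in three views.

```bash
cat >> h.py <<'E'
import pickle
from scipy.optimize import least_squares
def quad(d,box,thr=60):
    """corners of largest dark blob in box (u0,v0,u1,v1), subpixel by 4x upsample"""
    u0,v0,u1,v1=box; k=4
    g=d['frame'].max(2)[v0:v1,u0:u1]; g=cv2.resize(g,None,fx=k,fy=k,interpolation=cv2.INTER_CUBIC)
    m=(g<thr).astype(np.uint8); m=cv2.morphologyEx(m,cv2.MORPH_OPEN,np.ones((25,25)))
    n,l,st,ce=cv2.connectedComponentsWithStats(m); i=1+np.argmax(st[1:,4])
    c=cv2.findContours((l==i).astype(np.uint8),0,1)[0][0]; h=cv2.convexHull(c)
    q=cv2.approxPolyN(h,4,None,-1,True).reshape(-1,2) if hasattr(cv2,'approxPolyN') else cv2.boxPoints(cv2.minAreaRect(h))
    return (q+.5)/k-.5+[u0,v0]
def fit(obs,pts,x0,tilt,free=None):
    """obs: list of (cam, idx, uv); pose x,y,z,yaw with fixed pitch matrix"""
    def f(p):
        Rm=R.from_euler('z',p[3])*R.from_matrix(tilt)
        return np.concatenate([(proj(d,Rm.apply(pts[i])+p[:3])-uv)*w for d,i,uv,w in obs])
    s=least_squares(f,x0,loss='soft_l1'); return s.x,s.fun
E
python3 - <<'E'
from h import *
W=pickle.load(open('w1.pkl','rb'));T=pickle.load(open('top0.pkl','rb'));S=pickle.load(open('side0.pkl','rb'))
k=1.5625
qs=[(W,quad(W,(222,168,308,256))),(T,quad(T,(215,168,246,204))),(S,quad(S,(236,180,274,208)))]
c,s=np.cos(np.radians(20)),np.sin(np.radians(20))
tilt=np.array([[c,0,-s],[0,1,0],[s,0,c]]) # columns x,y,z
assert np.allclose(tilt[:,2],[-s,0,c])
pts=np.array([[a*.037,b*.032,.006] for a,b in [(1,1),(1,-1),(-1,-1),(-1,1)]])
def run(qq,x0):
    Rm=R.from_euler('z',x0[3])*R.from_matrix(tilt); obs=[]
    for d,q in qq:
        for i,p in enumerate(pts):
            pr=proj(d,Rm.apply(p)+x0[:3]); j=np.argmin(np.linalg.norm(q-q.mean(0)-(pr-np.mean([proj(d,Rm.apply(a)+x0[:3]) for a in pts],0)),axis=1)); obs.append((d,i,q[j],1.))
    x,f=fit(obs,pts,x0,tilt); print(np.round(x,4),np.round(np.degrees(x[3]),2),'res',np.round(f.reshape(-1,2),1).tolist())
for d,q in qs: print(d['name'],np.round(q,1).tolist())
x0=[.58,.06,.09,np.radians(8)]
run(qs[:1],x0);run(qs[::2],x0);run(qs,x0)
E
```

```text
wrist [[300.1, 234.9], [251.4, 252.4], [230.1, 194.1], [278.4, 176.4]]
top [[243.1, 195.9], [221.9, 199.4], [217.9, 173.4], [239.6, 171.6]]
side [[264.4, 195.9], [243.1, 209.6], [243.1, 193.4], [264.4, 180.6]]
[0.5887 0.0574 0.0636 0.1356] 7.77 res [[0.3, -0.5], [-0.8, -0.3], [-0.2, 0.9], [0.6, 0.1]]
[0.5886 0.0574 0.0634 0.1228] 7.04 res [[0.0, -0.2], [-1.3, -0.5], [0.0, 0.4], [1.1, 0.2], [-6.3, 2.8], [3.5, -3.1], [5.1, -4.4], [-4.1, 1.9]]
[0.5888 0.0572 0.063  0.1255] 7.19 res [[-0.1, -0.3], [-1.3, -0.5], [-0.1, 0.6], [0.8, 0.3], [-0.0, 0.9], [-0.0, 0.0], [-0.4, -0.0], [-0.6, -0.9], [-6.3, 2.9], [3.6, -3.0], [5.2, -4.2], [-4.0, 2.0]]
```

The nest is at about (0.589, 0.057, 0.063), yaw 7.5°; the wrist fit agrees with the top view and the side centroid. Next I go to the rack with the tool pitched 45° and look at the sink.

carry_out(
  moves=[
    {"jaw": 85,"x": 5,"y": -37,"z": 0,"ax": 0,"ay": 0,"az": 0},
    {"jaw": 85,"x": 5,"y": -37,"z": 0,"ax": 0,"ay": 0,"az": 0},
    {"jaw": 85,"x": 5,"y": -37,"z": 0,"ax": 0,"ay": 0,"az": 0},
    {"jaw": 85,"x": 5,"y": -37,"z": 0,"ax": 0,"ay": 0,"az": 0},
    {"jaw": 85,"x": 5,"y": -37,"z": 0,"ax": 0,"ay": 0,"az": 0},
  ],
)

```text
t: 4.8
eef_pos: [0.466, -0.1127, 0.2634]
orientation: [0.0, 0.116, 0.993, 0.0]
wrist_force: [0.4, -0.7, -0.2]
grip_width: 0.0849
grasp_force: 0.0
```

carry_out(
  moves=[
    {"jaw": 85,"x": 5,"y": -37,"z": 0,"ax": 0,"ay": 0,"az": 0},
    {"jaw": 85,"x": 5,"y": -37,"z": 0,"ax": 0,"ay": 0,"az": 0},
    {"jaw": 85,"x": 5,"y": -37,"z": 0,"ax": 0,"ay": 0,"az": 0},
    {"jaw": 85,"x": 5,"y": -37,"z": 0,"ax": 0,"ay": 0,"az": 0},
    {"jaw": 85,"x": 5,"y": -37,"z": 0,"ax": 0,"ay": 0,"az": 0},
  ],
)

```text
t: 5.22
eef_pos: [0.399, -0.2873, 0.2635]
orientation: [0.0, 0.116, 0.993, 0.0]
wrist_force: [1.1, 0.0, 0.2]
grip_width: 0.0853
grasp_force: 0.0
```

carry_out(
  moves=[
    {"jaw": 85,"x": 0,"y": 0,"z": 0,"ax": 0,"ay": 0,"az": -0.097},
    {"jaw": 85,"x": 0,"y": 0,"z": 0,"ax": 0,"ay": 0,"az": -0.097},
    {"jaw": 85,"x": 0,"y": 0,"z": 0,"ax": 0,"ay": 0,"az": -0.097},
    {"jaw": 85,"x": 0,"y": 0,"z": 0,"ax": 0,"ay": -0.112,"az": 0},
    {"jaw": 85,"x": 0,"y": 0,"z": 0,"ax": 0,"ay": -0.112,"az": 0},
  ],
)

```text
t: 5.63
eef_pos: [0.4013, -0.286, 0.2623]
orientation: [0.113, -0.03, 0.993, 0.004]
wrist_force: [-1.5, 0.0, 1.4]
grip_width: 0.0851
grasp_force: 0.0
```

carry_out(
  moves=[
    {"jaw": 85,"x": 0,"y": 0,"z": 0,"ax": 0,"ay": -0.112,"az": 0},
    {"jaw": 85,"x": 0,"y": 0,"z": 0,"ax": 0,"ay": -0.112,"az": 0},
    {"jaw": 85,"x": 0,"y": 0,"z": 0,"ax": 0,"ay": -0.112,"az": 0},
    {"jaw": 85,"x": 0,"y": 0,"z": 0,"ax": 0,"ay": -0.112,"az": 0},
    {"jaw": 85,"x": 0,"y": 0,"z": 0,"ax": 0,"ay": -0.112,"az": 0},
  ],
)

```text
t: 6.05
eef_pos: [0.3998, -0.2857, 0.2644]
orientation: [0.385, -0.028, 0.923, 0.01]
wrist_force: [-0.1, 1.0, 0.1]
grip_width: 0.0848
grasp_force: 0.0
```

```bash
python3 - <<'E'
from h import *
d=cam('wrist');pickle.dump(d,open('w2.pkl','wb'))
w=cv2.resize(cv2.cvtColor(d['frame'],cv2.COLOR_RGB2BGR),(800,600),interpolation=cv2.INTER_CUBIC)
cv2.imwrite('pics/w2.png',w);s=r.state();print(d['origin'],s['eef_pos'],s['joints']);print(np.round(rot(s['orientation']).as_matrix(),3))
E
```

```text
[ 0.25048246 -0.29460996  0.31561914] [ 0.39840867 -0.28438778  0.25994613] [-0.98847266 -0.56306406 -0.49103402  1.17507185  0.66714311 -0.87974855]
[[-0.7   -0.058  0.712]
 [-0.037  0.998  0.044]
 [-0.713  0.005 -0.701]]
```

View pics/w2.png

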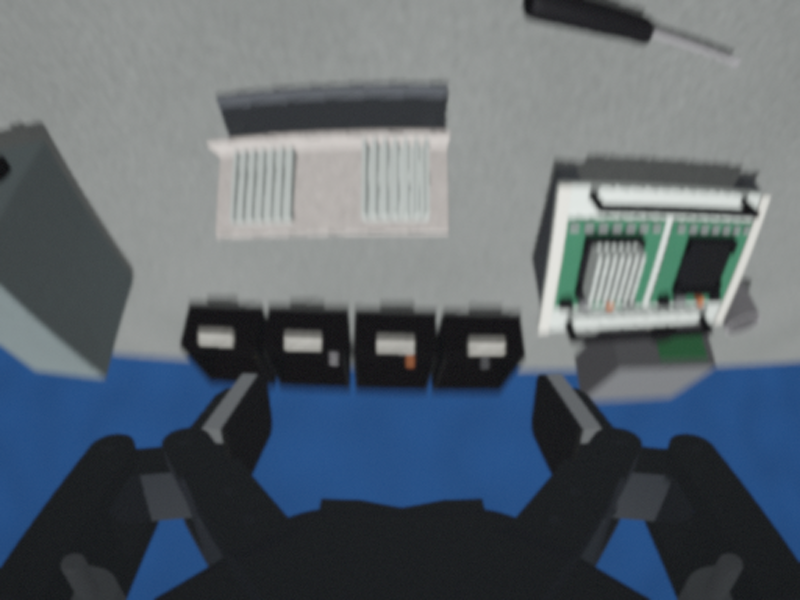

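The tall sink is the right one in this view, fin-tip corners about (362,138), (429,137), (432,220), (360,221). Board top edge is (218,238)-(447,235), ledge lip (210,148)-(449,132).

```bash
python3 - <<'E'
from h import *
W=pickle.load(open('w2.pkl','rb'));T=pickle.load(open('top0.pkl','rb'));k=1.5625
a=np.radians(60)
tilt=np.array([[np.cos(a),0,-np.sin(a)],[0,1,0],[np.sin(a),0,np.cos(a)]])
P=np.array([[.07,.095,0],[.07,-.095,0],[0,.095,.029],[0,-.095,.029]])
uw=np.array([[447,235],[218,238],[449,132],[210,148]])/k
ut=np.array([[62,90],[387,72],[50,202],[366,182]])/5+[322,185]
obs=[(W,i,uw[i],1.) for i in range(4)]; ot=[(T,i,ut[i],1.) for i in range(4)]
for o in (obs,obs+ot):
    x,f=fit(o,P,[.5,-.34,.03,.05],tilt); print('rack foot',np.round(x,4),np.round(f.reshape(-1,2),1).tolist(),'top z',x[2]+.07*np.sin(a))
Rm=R.from_euler('z',x[3])*R.from_matrix(tilt); print('tall nominal origin',Rm.apply([.030,.055,0])+x[:3])
P2=np.array([[a*.03,b*.025,.024] for a,b in [(-1,-1),(-1,1),(1,1),(1,-1)]])
us=np.array([[362,138],[429,137],[432,220],[360,221]])/k
ut2=np.array([[160,183],[75,183],[90,100],[175,100]])/5+[322,185]
for o in ([(W,i,us[i],1.) for i in range(4)],[(W,i,us[i],1.) for i in range(4)]+[(T,i,ut2[i],1.) for i in range(4)]):
    x2,f=fit(o,P2,[.52,-.285,.06,x[3]],tilt); print('sink',np.round(x2,4),np.round(f.reshape(-1,2),1).tolist())
for y in (x[3],): 
    n=(R.from_euler('z',y)*R.from_matrix(tilt)).as_matrix()
s=r.state(); M=rot(s['orientation']).as_matrix()
for O in (Rm.apply([.030,.055,0])+x[:3],x2[:3]):
    print('sink origin in tool',M.T@(O-s['eef_pos'])*1000, 'sink z in tool',M.T@n[:,2], 'sink y in tool',M.T@n[:,1])
E
```

```text
rack foot [ 0.5109 -0.3381  0.0298  0.0771] [[0.5, -1.7], [0.2, -0.1], [-0.1, 2.9], [-0.8, -0.0]] top z 0.09045795732697506
rack foot [ 0.5053 -0.3384  0.034   0.0824] [[1.2, -2.0], [-1.5, 0.1], [0.5, 1.2], [-3.0, -0.7], [-1.0, 0.4], [-0.4, -1.3], [0.1, -1.0], [0.3, -2.1]] top z 0.09466160379731009
tall nominal origin [ 0.51572595 -0.28233213  0.06002059]
sink [ 0.5055 -0.283   0.0736  0.0802] [[-1.0, 0.4], [1.0, 0.3], [0.1, -0.3], [-0.1, -0.4]]
sink [ 0.518  -0.2827  0.0625  0.0709] [[0.1, 2.1], [0.0, 2.4], [-1.2, -0.8], [0.9, -1.1], [-0.3, -1.1], [-0.0, 0.1], [-0.0, 5.9], [0.4, 4.8]]
sink origin in tool [ 60.31027311  -5.64884653 223.76003621] sink z in tool [ 0.25054673 -0.01890599 -0.96791988] sink y in tool [ 0.02039573  0.99969047 -0.0142471 ]
sink origin in tool [ 56.97124217  -6.15074237 223.5991976 ] sink z in tool [ 0.25054673 -0.01890599 -0.96791988] sink y in tool [ 0.02039573  0.99969047 -0.0142471 ]
```

carry_out(
  moves=[
    {"jaw": 85,"x": 31,"y": -3,"z": 0,"ax": -0.014,"ay": 0,"az": -0.02},
    {"jaw": 85,"x": 31,"y": -3,"z": 20,"ax": 0,"ay": 0,"az": 0},
    {"jaw": 85,"x": 0,"y": 0,"z": 40,"ax": 0,"ay": 0,"az": 0},
    {"jaw": 85,"x": 0,"y": 0,"z": 40,"ax": 0,"ay": 0,"az": 0},
    {"jaw": 85,"x": 0,"y": 0,"z": 0,"ax": 0,"ay": 0,"az": 0},
  ],
)

```text
t: 6.52
eef_pos: [0.4277, -0.2879, 0.1427]
orientation: [0.379, -0.038, 0.924, 0.016]
wrist_force: [-0.1, 0.0, -0.4]
grip_width: 0.0853
grasp_force: 0.0
```

```bash
python3 - <<'E'
from h import *
d=cam('wrist');pickle.dump(d,open('w3.pkl','wb'));s=r.state();pickle.dump(s,open('s3.pkl','wb'))
im=cv2.cvtColor(d['frame'],cv2.COLOR_RGB2BGR)
w=cv2.resize(im[60:360,56:456],(800,600),interpolation=cv2.INTER_CUBIC)
cv2.imwrite('pics/w3.png',w);print(d['origin'],s['eef_pos']);print(np.round(rot(s['orientation']).as_matrix(),3))
E
```

```text
[ 0.27926236 -0.30038352  0.1956419 ] [ 0.4271171  -0.28794109  0.14533127]
[[-0.709 -0.084  0.7  ]
 [-0.059  0.996  0.059]
 [-0.703  0.    -0.711]]
```

View pics/w3.png

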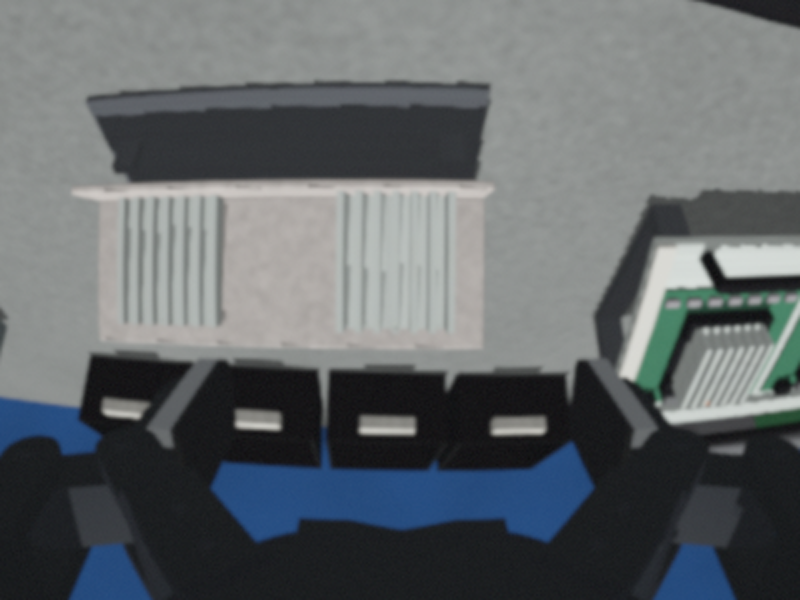

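The tall sink's fin tips are at crop corners (338,192), (456,192), (455,330), (336,330). Board top edge is (100,344)-(483,348), lip (73,190)-(493,187).

```bash
python3 - <<'E'
from h import *
W=pickle.load(open('w3.pkl','rb'));s=pickle.load(open('s3.pkl','rb'))
a=np.radians(60)
tilt=np.array([[np.cos(a),0,-np.sin(a)],[0,1,0],[np.sin(a),0,np.cos(a)]])
P=np.array([[.07,.095,0],[.07,-.095,0],[0,.095,.029],[0,-.095,.029]])
px=lambda L:np.array(L)/2+[56-.25,60-.25]
uw=px([[483,348],[100,344],[493,187],[73,190]])
x,f=fit([(W,i,uw[i],1.) for i in range(4)],P,[.5,-.34,.03,.05],tilt); print('rack foot',np.round(x,4),np.round(f.reshape(-1,2),1).tolist(),'top z',x[2]+.07*np.sin(a))
M=rot(s['orientation']).as_matrix(); Rm=R.from_euler('z',x[3])*R.from_matrix(tilt)
O=Rm.apply([.030,.055,0])+x[:3]; print(O,M.T@(O-s['eef_pos'])*1000)
P2=np.array([[a*.03,b*.025,.024] for a,b in [(-1,-1),(-1,1),(1,1),(1,-1)]])
us=px([[338,192],[456,192],[455,330],[336,330]])
x2,f=fit([(W,i,us[i],1.) for i in range(4)],P2,[.52,-.285,.06,x[3]],tilt); print('sink',np.round(x2,4),np.round(f.reshape(-1,2),1).tolist(),M.T@(x2[:3]-s['eef_pos'])*1000)
n=(R.from_euler('z',x[3])*R.from_matrix(tilt)).as_matrix();print(M.T@n)
E
```

```text
rack foot [ 0.5033 -0.3384  0.0311  0.0742] [[0.0, -0.8], [0.1, -2.4], [0.4, 0.6], [-0.7, 2.0]] top z 0.09167610129182381
[ 0.5141417  -0.28244347  0.05703509] [ 6.47933028e-02 -1.82956207e+00  1.24082108e+02]
sink [ 0.518  -0.2828  0.0554  0.0697] [[0.3, -0.6], [-0.6, -0.2], [-0.4, 0.6], [0.8, 0.3]] [ -1.49299591  -2.52318257 127.93539255]
[[-0.9643816  -0.00673669  0.26442911]
 [-0.00466689  0.99995337  0.00845486]
 [-0.26447374  0.00691965 -0.96436806]]
```

carry_out(
  moves=[
    {"jaw": 85,"x": 2,"y": -2.3,"z": 40,"ax": 0,"ay": 0,"az": 0},
    {"jaw": 85,"x": 0,"y": 0,"z": 40,"ax": 0,"ay": 0,"az": 0},
    {"jaw": 85,"x": 0,"y": 0,"z": 30,"ax": 0,"ay": 0,"az": 0},
    {"jaw": 85,"x": 0,"y": 0,"z": 10,"ax": 0,"ay": 0,"az": 0},
    {"jaw": 85,"x": 0,"y": 0,"z": 3,"ax": 0,"ay": 0,"az": 0},
  ],
)

```text
t: 6.98
eef_pos: [0.5126, -0.2848, 0.0589]
orientation: [0.38, -0.039, 0.924, 0.015]
wrist_force: [-0.3, -0.1, -0.5]
grip_width: 0.0848
grasp_force: 0.0
```

carry_out(
  moves=[
    {"jaw": 70,"x": 0,"y": 0,"z": 0,"ax": 0,"ay": 0,"az": 0},
    {"jaw": 60,"x": 0,"y": 0,"z": 0,"ax": 0,"ay": 0,"az": 0},
    {"jaw": 55,"x": 0,"y": 0,"z": 0,"ax": 0,"ay": 0,"az": 0},
  ],
  grip_force=40,
)

```text
t: 7.23
eef_pos: [0.5118, -0.2869, 0.0621]
orientation: [0.382, -0.038, 0.923, 0.013]
wrist_force: [-0.6, 1.4, 1.3]
grip_width: 0.0552
grasp_force: 1.0
```

```bash
python3 - <<'E'
from h import *
d=cam('side');t=cam('wrist');s=r.state();print(s['eef_pos'],s['wrist_force'],s['grip_width'],s['grasp_force'])
im=cv2.cvtColor(d['frame'],cv2.COLOR_RGB2BGR)[230:355,235:360]
w=cv2.cvtColor(t['frame'],cv2.COLOR_RGB2BGR)[130:380,106:406]
cv=np.zeros((500,800,3),np.uint8);cv[:,:400]=cv2.resize(im,(400,400)).repeat(1,0)[:500] if 0 else cv2.copyMakeBorder(cv2.resize(im,(400,400),interpolation=cv2.INTER_CUBIC),0,100,0,0,0)
cv[:333,400:]=cv2.resize(w,(400,333));cv2.imwrite('pics/g1.png',cv)
E
```

```text
[ 0.51174861 -0.28684579  0.06186313] [1.13169832 1.43148547 1.28558227] 0.054642999306772556 0.5825442261993885
```

View pics/g1.png

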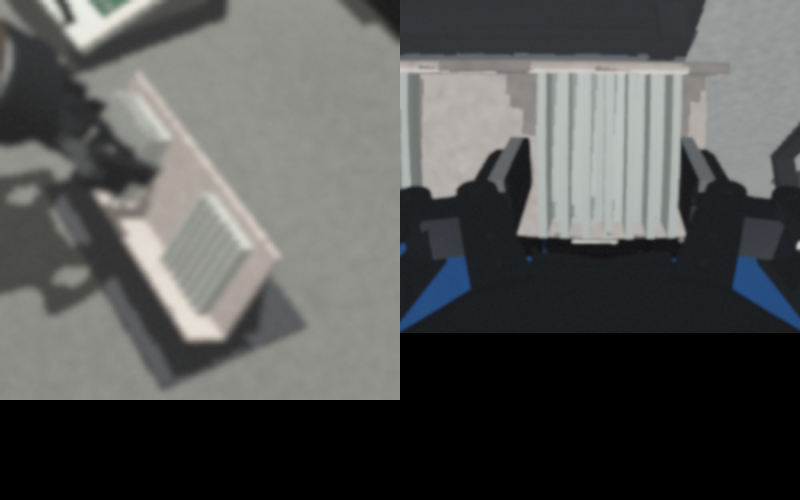

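Fingers straddle the sink. The right (+y) finger touches already and the left gap is about 4 mm, so I centre by +2 mm and close.

carry_out(
  moves=[
    {"jaw": 55,"x": 0,"y": 2,"z": 0,"ax": 0,"ay": 0,"az": 0},
    {"jaw": 52,"x": 0,"y": 0,"z": 0,"ax": 0,"ay": 0,"az": 0},
    {"jaw": 46,"x": 0,"y": 0,"z": 0,"ax": 0,"ay": 0,"az": 0},
    {"jaw": 40,"x": 0,"y": 0,"z": 0,"ax": 0,"ay": 0,"az": 0},
    {"jaw": 40,"x": 0,"y": 0,"z": 0,"ax": 0,"ay": 0,"az": 0},
  ],
  grip_force=50,
)

```text
t: 7.75
eef_pos: [0.5111, -0.2845, 0.0609]
orientation: [0.382, -0.037, 0.923, 0.013]
wrist_force: [-11.3, 3.6, 8.6]
grip_width: 0.0491
grasp_force: 49.9
```

carry_out(
  moves=[
    {"jaw": 40,"x": 2,"y": 0,"z": -7,"ax": 0,"ay": 0,"az": 0},
    {"jaw": 40,"x": 4,"y": 0,"z": -16,"ax": 0,"ay": 0,"az": 0},
    {"jaw": 40,"x": 6,"y": 0,"z": -24,"ax": 0,"ay": 0,"az": 0},
    {"jaw": 40,"x": 6,"y": 0,"z": -24,"ax": 0,"ay": 0,"az": 0},
    {"jaw": 40,"x": 4,"y": 0,"z": -16,"ax": 0,"ay": 0,"az": 0},
  ],
)

```text
t: 8.17
eef_pos: [0.4332, -0.2902, 0.1073]
orientation: [0.382, -0.038, 0.923, 0.013]
wrist_force: [-0.1, -1.2, -1.2]
grip_width: 0.049
grasp_force: 53.1
```

carry_out(
  moves=[
    {"jaw": 40,"x": -16,"y": 0,"z": -16,"ax": 0,"ay": 0,"az": 0},
    {"jaw": 40,"x": -26,"y": 0,"z": -26,"ax": 0,"ay": 0,"az": 0},
    {"jaw": 40,"x": -26,"y": 0,"z": -26,"ax": 0,"ay": 0,"az": 0},
    {"jaw": 40,"x": -16,"y": 0,"z": -16,"ax": 0,"ay": 0,"az": 0},
    {"jaw": 40,"x": 0,"y": 0,"z": 0,"ax": 0,"ay": 0,"az": 0},
  ],
)

```text
t: 8.58
eef_pos: [0.4355, -0.2911, 0.2318]
orientation: [0.384, -0.039, 0.922, 0.01]
wrist_force: [0.5, -1.1, 1.2]
grip_width: 0.0491
grasp_force: 53.2
```

```bash
python3 - <<'E'
from h import *
t=cam('wrist');pickle.dump(t,open('w4.pkl','wb'));s=r.state();pickle.dump(s,open('s4.pkl','wb'))
M=rot(s['orientation']).as_matrix();print(s['eef_pos'],s['wrist_force'],s['grip_width'],s['grasp_force'],s['joints']);print(M.round(3))
# camera in tool frame
C=M.T@rot(t['orientation']).as_matrix();print('cam in tool',M.T@(np.array(t['origin'])-s['eef_pos']),C.round(3))
cv2.imwrite('pics/g2.png',cv2.resize(cv2.cvtColor(t['frame'],cv2.COLOR_RGB2BGR)[130:380,106:406],(800,600)[:2] if 0 else (720,600),interpolation=cv2.INTER_CUBIC))
# target tool orientation: from nest pose, sink in tool Rt
c_,s_=np.cos(np.radians(20)),np.sin(np.radians(20))
N=R.from_euler('z',.131).as_matrix()@np.array([[c_,0,-s_],[0,1,0],[s_,0,c_]])
A=np.radians(60);K=R.from_euler('z',.072).as_matrix()@np.array([[np.cos(A),0,-np.sin(A)],[0,1,0],[np.sin(A),0,np.cos(A)]])
sg=rot([.382,-.037,.923,.013]).as_matrix(); G=sg.T@K; print('sink in tool R',G.round(3)) 
og=sg.T@(np.array([.516,-.2826,.056])-[.5111,-.2845,.0609])*1000; print('sink origin in tool est',og)
Tt=N@G.T; print('target tool',Tt.round(3),'rotvec in tool',R.from_matrix(M.T@Tt).as_rotvec())
E
```

```text
[ 0.43501083 -0.29056144  0.22833769] [ 0.07084121 -0.40828875 -0.27863684] 0.048982845665708534 53.18313326686621 [-0.9167288  -0.50874326 -0.52215683  1.05356966  0.6323551  -0.83206621]
[[-0.704 -0.08   0.706]
 [-0.062  0.997  0.051]
 [-0.708 -0.008 -0.706]]
cam in tool [ 0.0665324  -0.00061969 -0.14423887] [[ 0.003 -0.962 -0.273]
 [ 1.     0.004  0.   ]
 [ 0.001 -0.273  0.962]]
sink in tool R [[-0.966 -0.008  0.26 ]
 [-0.007  1.     0.003]
 [-0.26   0.001 -0.966]]
sink origin in tool est [-0.10445451  1.53150759  7.01951378]
target tool [[-0.987 -0.138  0.085]
 [-0.138  0.99   0.013]
 [-0.086  0.001 -0.996]] rotvec in tool [-0.03386707  0.69938816 -0.05038045]
```

View pics/g2.png

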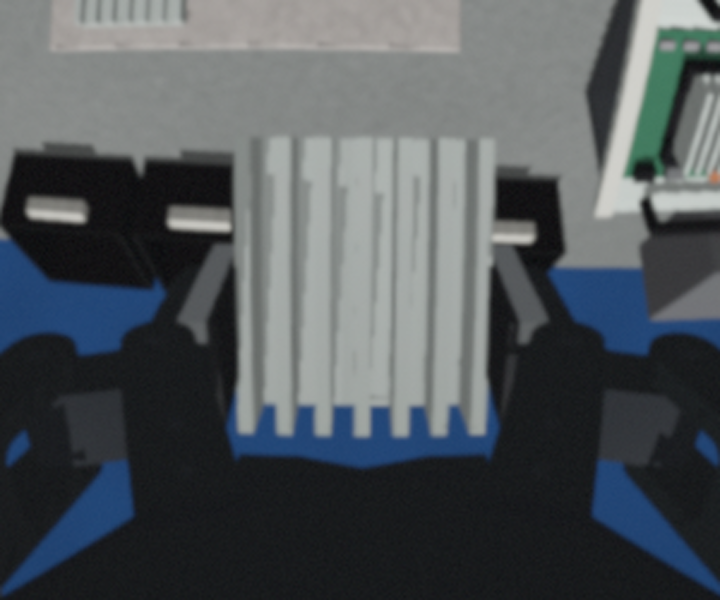

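The sink is held firmly and centred, fin-tip corners (235,137), (496,137), (488,435), (237,433). I work out its pose in the tool frame from these and plan the transfer.

```bash
cat >> h.py <<'E'
def Nm(yaw):
    c,s=np.cos(np.radians(20)),np.sin(np.radians(20)); return R.from_euler('z',yaw).as_matrix()@np.array([[c,0,-s],[0,1,0],[s,0,c]])
E
python3 - <<'E'
from h import *
t=pickle.load(open('w4.pkl','rb'));s=pickle.load(open('s4.pkl','rb'));M=rot(s['orientation']).as_matrix()
P2=np.array([[a*.03,b*.025,.024] for a,b in [(-1,-1),(-1,1),(1,1),(1,-1)]])
uv=(np.array([[235,137],[496,137],[488,434],[237,434]])+.5)/2.4-.5+[106,130]
C=rot(t['orientation']).as_matrix()
n=[]
for u,v in uv:
    c=C.T@ray(t,u,v)[1]; n.append(c[:2]/c[2])
ok,rv,tv=cv2.solvePnP(P2,np.array(n),np.eye(3),None,flags=cv2.SOLVEPNP_ITERATIVE)
Rs=M.T@C@R.from_rotvec(rv.ravel()).as_matrix(); O=M.T@(np.array(t['origin'])+C@tv.ravel()-s['eef_pos'])
print('sink R in tool',Rs.round(3),'origin mm',O*1000,'pitch',np.degrees(np.arctan2(Rs[0,2],-Rs[2,2])))
pr=cv2.projectPoints(P2,rv,tv,np.eye(3),None)[0].reshape(-1,2);print('res px',(np.array(n)-pr)*300)
# refit with y-pitch only fixed
def f(p):
    Rt=R.from_euler('y',p[3])*R.from_matrix(np.diag([-1,1,-1.]))
    return np.concatenate([proj(t,M@(Rt.apply(q)+p[:3])+s['eef_pos'])-w for q,w in zip(P2,uv)])
q=least_squares(f,[0,0,.007,-.26]);print(q.x,np.degrees(q.x[3]),q.fun.round(1))
E
```

```text
sink R in tool [[-0.961 -0.007  0.277]
 [-0.003  1.     0.014]
 [-0.277  0.012 -0.961]] origin mm [-2.57529558 -0.46822644  1.49060436] pitch 16.10419708758223
res px [[ 0.16034379  0.71293733]
 [ 0.22797974 -0.10406345]
 [ 0.5060728  -0.3622548 ]
 [-0.88989965 -0.24789903]]
[-2.60287324e-03 -1.85675917e-04  1.51546264e-03 -2.81465572e-01] -16.126789332967686 [-0.3 -0.5 -0.4 -0.1 -0.3  0.4  1.   0.1]
```

carry_out(
  moves=[
    {"jaw": 40,"x": 0,"y": 0,"z": 0,"ax": -0.005,"ay": 0.101,"az": -0.007},
    {"jaw": 40,"x": 0,"y": 0,"z": 0,"ax": -0.005,"ay": 0.101,"az": -0.007},
    {"jaw": 40,"x": 0,"y": 0,"z": 0,"ax": -0.005,"ay": 0.101,"az": -0.007},
    {"jaw": 40,"x": 0,"y": 0,"z": 0,"ax": -0.005,"ay": 0.101,"az": -0.007},
    {"jaw": 40,"x": 0,"y": 0,"z": 0,"ax": -0.005,"ay": 0.101,"az": -0.007},
  ],
)

```text
t: 9.05
eef_pos: [0.434, -0.2897, 0.2243]
orientation: [0.136, -0.061, 0.989, 0.008]
wrist_force: [-0.1, 0.1, -1.0]
grip_width: 0.0487
grasp_force: 53.1
```

carry_out(
  moves=[
    {"jaw": 40,"x": 0,"y": 0,"z": -10,"ax": -0.005,"ay": 0.101,"az": -0.007},
    {"jaw": 40,"x": 0,"y": 0,"z": -10,"ax": -0.005,"ay": 0.101,"az": -0.007},
    {"jaw": 40,"x": 0,"y": 0,"z": 0,"ax": 0,"ay": 0,"az": 0},
  ],
)

```text
t: 9.3
eef_pos: [0.4317, -0.2903, 0.2431]
orientation: [0.035, -0.07, 0.997, 0.007]
wrist_force: [1.5, -1.0, -1.0]
grip_width: 0.0489
grasp_force: 53.1
```

```bash
python3 - <<'E'
from h import *
s=r.state();M=rot(s['orientation']).as_matrix();print(s['eef_pos'],s['joints']);print(M.round(3))
G=(R.from_euler('y',-np.radians(15.6))*R.from_matrix(np.diag([-1,1,-1.]))).as_matrix()
Tt=Nm(.131)@G.T;print('rem rot',R.from_matrix(M.T@Tt).as_rotvec(),'tool move',M.T@(np.array([.66,.06,.235])-s['eef_pos'])*1000)
E
```

```text
[ 0.43173336 -0.29027476  0.24308248] [-0.62199021 -0.0258479   0.08169087  1.63416439  0.05490073 -0.76110542]
[[-0.988 -0.14   0.068]
 [-0.139  0.99   0.019]
 [-0.07   0.009 -0.998]]
rem rot [ 0.00992007 -0.00699643  0.00894826] tool move [-273.67898634  314.72751431   30.16279322]
```

carry_out(
  moves=[
    {"jaw": 40,"x": -20,"y": 26,"z": 0,"ax": 0.009,"ay": -0.007,"az": 0.009},
    {"jaw": 40,"x": -25,"y": 29,"z": 2,"ax": 0,"ay": 0,"az": 0},
    {"jaw": 40,"x": -25,"y": 29,"z": 2,"ax": 0,"ay": 0,"az": 0},
    {"jaw": 40,"x": -25,"y": 29,"z": 2,"ax": 0,"ay": 0,"az": 0},
    {"jaw": 40,"x": -25,"y": 29,"z": 2,"ax": 0,"ay": 0,"az": 0},
  ],
)

```text
t: 9.72
eef_pos: [0.531, -0.1324, 0.2452]
orientation: [0.042, -0.064, 0.997, 0.003]
wrist_force: [0.5, -0.5, -0.5]
grip_width: 0.0485
grasp_force: 53.1
```

carry_out(
  moves=[
    {"jaw": 40,"x": -25,"y": 29,"z": 2,"ax": 0,"ay": 0,"az": 0},
    {"jaw": 40,"x": -25,"y": 29,"z": 2,"ax": 0,"ay": 0,"az": 0},
    {"jaw": 40,"x": -25,"y": 29,"z": 2,"ax": 0,"ay": 0,"az": 0},
    {"jaw": 40,"x": -25,"y": 29,"z": 2,"ax": 0,"ay": 0,"az": 0},
    {"jaw": 40,"x": -25,"y": 29,"z": 2,"ax": 0,"ay": 0,"az": 0},
  ],
)

```text
t: 10.13
eef_pos: [0.6369, 0.0273, 0.2457]
orientation: [0.042, -0.064, 0.997, 0.003]
wrist_force: [0.6, -1.0, 0.5]
grip_width: 0.0494
grasp_force: 53.1
```

carry_out(
  moves=[
    {"jaw": 40,"x": -25,"y": 26,"z": 2,"ax": 0,"ay": 0,"az": 0},
    {"jaw": 40,"x": 0,"y": 0,"z": 0,"ax": 0,"ay": 0,"az": 0},
    {"jaw": 40,"x": 0,"y": 0,"z": 0,"ax": 0,"ay": 0,"az": 0},
    {"jaw": 40,"x": 0,"y": 0,"z": 0,"ax": 0,"ay": 0,"az": 0},
  ],
)

```text
t: 10.47
eef_pos: [0.6577, 0.0543, 0.2459]
orientation: [0.041, -0.064, 0.997, 0.002]
wrist_force: [0.2, -1.0, -0.1]
grip_width: 0.049
grasp_force: 53.1
```

```bash
python3 - <<'E'
from h import *
t=cam('wrist');pickle.dump(t,open('w5.pkl','wb'));s=r.state();pickle.dump(s,open('s5.pkl','wb'))
print(s['eef_pos'],s['joints'],s['grasp_force'])
cv2.imwrite('pics/w5.png',cv2.resize(cv2.cvtColor(t['frame'],cv2.COLOR_RGB2BGR)[20:320,56:456],(800,600),interpolation=cv2.INTER_CUBIC))
E
```

```text
[0.65770411 0.053835   0.24657051] [ 0.08026782  0.2793429   0.42407854  1.63180321  0.00324864 -0.04715575] 53.09180483222008
```

View pics/w5.png

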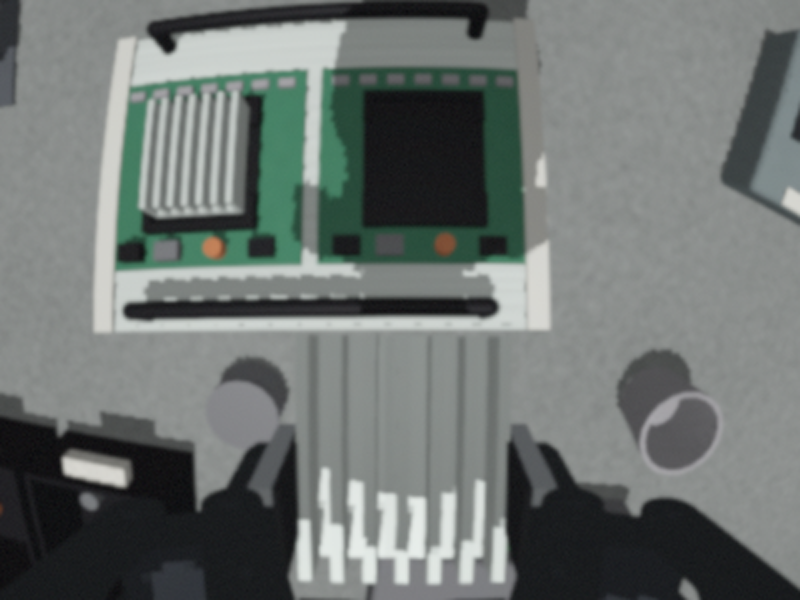

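The nest quad is at crop corners (362,92), (486,92), (487,227), (363,227), with no rotation visible relative to the held sink (edges 297 and 510). I refine the nest pose in the tool frame.

```bash
python3 - <<'E'
from h import *
t=pickle.load(open('w5.pkl','rb'));s=pickle.load(open('s5.pkl','rb'));M=rot(s['orientation']).as_matrix()
W1=pickle.load(open('w1.pkl','rb'))
pts=np.array([[a*.037,b*.032,.006] for a,b in [(1,1),(1,-1),(-1,-1),(-1,1)]]);tilt=Nm(0)
def go(qq,x0):
    obs=[]
    Rm=R.from_euler('z',x0[3])*R.from_matrix(tilt)
    for d,q in qq:
        pr=np.array([proj(d,Rm.apply(p)+x0[:3]) for p in pts])
        obs+=[(d,i,q[np.argmin(np.linalg.norm(q-q.mean(0)-(pr[i]-pr.mean(0)),axis=1))],1.) for i in range(4)]
    x,f=fit(obs,pts,x0,tilt);print(x.round(4),np.degrees(x[3]).round(2),f.reshape(-1,2).round(1).tolist());return x
for thr in (40,50,60):
    q=quad(t,(228,58,309,139),thr);print(thr,q.round(1).tolist());x=go([(t,q)],[.589,.057,.063,.13])
xb=go([(t,quad(t,(228,58,309,139),50)),(W1,quad(W1,(222,168,308,256)))],[.589,.057,.063,.13])
G=(R.from_euler('y',-np.radians(15.6))*R.from_matrix(np.diag([-1,1,-1.]))).as_matrix(); os_=np.array([-2.6,-.2,1.5])/1000
for x in (x,xb):
    N=Nm(x[3]);Tt=N@G.T
    print('rem rot',R.from_matrix(M.T@Tt).as_rotvec().round(4))
    for h in (.04,0):
        tcp=x[:3]+N@[0,0,h]-Tt@os_; print(h,'tcp',tcp.round(4),'move tool(now axes)',(M.T@(tcp-s['eef_pos'])*1000).round(1))
    print('nest -z in target tool',(Tt.T@-N[:,2]).round(3))
E
```

```text
40 [[296.9, 65.1], [299.1, 132.6], [237.6, 132.6], [237.9, 65.1]]
[0.5887 0.057  0.0637 0.1375] 7.88 [[0.7, -0.6], [-0.7, -0.4], [-0.5, 0.5], [0.5, 0.6]]
50 [[297.4, 64.9], [299.6, 133.1], [237.1, 133.1], [237.4, 63.9]]
[0.5884 0.0567 0.0691 0.1338] 7.67 [[0.6, -0.5], [-0.9, -0.6], [-0.4, 0.9], [0.6, 0.3]]
60 [[297.9, 64.1], [300.1, 133.6], [236.4, 133.6], [236.6, 64.1]]
[0.5884 0.0565 0.0739 0.1372] 7.86 [[0.7, -0.5], [-0.6, -0.3], [-0.3, 0.4], [0.3, 0.5]]
[0.5884 0.0571 0.0648 0.1353] 7.75 [[0.4, -1.1], [-0.2, -1.1], [0.2, 1.3], [0.3, 0.6], [0.2, -0.3], [-1.1, 0.1], [-0.6, 1.0], [0.5, 0.1]]
rem rot [-0.0015  0.007  -0.0096]
0.04 tcp [0.5721 0.0544 0.1127] move tool(now axes) [ 95.7  11.6 126.3]
0 tcp [0.5857 0.0563 0.0751] move tool(now axes) [ 85.2  11.7 164.9]
nest -z in target tool [-0.269  0.     0.963]
rem rot [-0.0013  0.007  -0.0077]
0.04 tcp [0.5721 0.0551 0.1037] move tool(now axes) [ 96.4  12.2 135.3]
0 tcp [0.5857 0.0569 0.0661] move tool(now axes) [ 85.9  12.4 173.9]
nest -z in target tool [-0.269 -0.     0.963]
```

```bash
python3 - <<'E'
from h import *
L=lambda n:pickle.load(open(n+'.pkl','rb'))
W5,W1,W2,T,S=L('w5'),L('w1'),L('w2'),L('top0'),L('side0')
def cen(d,b,t):
    q=quad(d,b,t); # diagonal intersection
    a=np.array(sorted(q.tolist(),key=lambda p:np.arctan2(p[1]-q[:,1].mean(),p[0]-q[:,0].mean())))
    l=lambda p,q:np.cross([*p,1],[*q,1]); x=np.cross(l(a[0],a[2]),l(a[1],a[3])); return x[:2]/x[2]
V={}
for n,d,b,t in [('w5',W5,(228,58,309,139),50),('w1',W1,(222,168,308,256),60),('T',T,(215,168,246,204),60),('S',S,(236,180,274,208),60),('S45',S,(236,180,274,208),45),('w2',W2,(420,145,480,195),60)]:
    V[n]=(d,cen(d,b,t))
    if n[0]!='w' or n=='w2': print(n,quad(d,b,t).round(1).tolist(),V[n][1])
def tr(ns):
    p=tri([ray(V[n][0],*V[n][1]) for n in ns]); print(ns,p.round(4),[(proj(V[n][0],p)-V[n][1]).round(1).tolist() for n in ns])
for ns in (['w5','w1'],['w5','w1','T'],['w5','w1','S'],['w5','w1','w2'],['w5','w2'],['w5','S45']): tr(ns)
N=Nm(.135);print('expected centre for z=.064:',(np.array([.5885,.0568,.064])+N@[0,0,.006]).round(4))
E
```

```text
T [[243.1, 195.9], [221.9, 199.4], [217.9, 173.4], [239.6, 171.6]] [231.01573064 185.08456196]
S [[264.4, 195.9], [243.1, 209.6], [243.1, 193.4], [264.4, 180.6]] [254.08730159 194.66468254]
S45 [[263.4, 195.6], [245.1, 206.9], [245.1, 194.1], [263.4, 182.6]] [254.16140777 194.86771845]
w2 [[471.9, 151.6], [459.4, 187.9], [429.1, 187.9], [440.9, 151.6]] [450.23826531 169.97193878]
['w5', 'w1'] [0.5875 0.0571 0.0661] [[0.1, 0.0], [-0.1, -0.0]]
['w5', 'w1', 'T'] [0.5877 0.0565 0.0649] [[-0.6, 0.0], [-0.5, -0.1], [-0.4, -0.1]]
['w5', 'w1', 'S'] [0.5881 0.0569 0.0662] [[-0.2, 0.5], [-0.1, 0.5], [-0.4, 0.1]]
['w5', 'w1', 'w2'] [0.5874 0.0568 0.0691] [[-0.1, -0.0], [-0.2, 0.8], [0.4, -0.4]]
['w5', 'w2'] [0.5878 0.0565 0.0695] [[-0.4, 0.3], [0.3, -0.1]]
['w5', 'S45'] [0.5884 0.0567 0.0657] [[-0.5, 0.8], [-0.3, 0.0]]
expected centre for z=.064: [0.5865 0.0565 0.0696]
```

The nest origin is about (0.5897, 0.057, 0.061), yaw 7.75°; in-plane estimates agree to within 1 mm, and height I'll find by contact. Moving to 40 mm above along the normal.

carry_out(
  moves=[
    {"jaw": 40,"x": 32,"y": 4,"z": 0,"ax": 0,"ay": 0,"az": 0},
    {"jaw": 40,"x": 32,"y": 4,"z": 0,"ax": 0,"ay": 0,"az": 0},
    {"jaw": 40,"x": 31.4,"y": 4.2,"z": 20,"ax": 0,"ay": 0,"az": 0},
    {"jaw": 40,"x": 0,"y": 0,"z": 40,"ax": 0,"ay": 0,"az": 0},
    {"jaw": 40,"x": 0,"y": 0,"z": 40,"ax": 0,"ay": 0,"az": 0},
  ],
)

```text
t: 10.93
eef_pos: [0.5702, 0.0545, 0.141]
orientation: [0.045, -0.063, 0.997, 0.002]
wrist_force: [0.8, 0.4, -1.4]
grip_width: 0.0494
grasp_force: 53.2
```

carry_out(
  moves=[
    {"jaw": 40,"x": 0,"y": 0,"z": 28,"ax": 0,"ay": 0,"az": 0},
    {"jaw": 40,"x": 0,"y": 0,"z": 10,"ax": 0,"ay": 0.007,"az": -0.008},
    {"jaw": 40,"x": 0,"y": 0,"z": 0,"ax": 0,"ay": 0,"az": 0},
    {"jaw": 40,"x": 0,"y": 0,"z": 0,"ax": 0,"ay": 0,"az": 0},
    {"jaw": 40,"x": 0,"y": 0,"z": 0,"ax": 0,"ay": 0,"az": 0},
  ],
)

```text
t: 11.35
eef_pos: [0.5752, 0.0558, 0.104]
orientation: [0.04, -0.068, 0.997, 0.002]
wrist_force: [0.3, 0.7, -0.4]
grip_width: 0.0487
grasp_force: 53.1
```

```bash
cat >p.py <<'E'
from h import *
s=r.state();M=rot(s['orientation']).as_matrix();print('tcp',s['eef_pos'].round(4),'F',s['wrist_force'].round(1),'grip',s['grip_width'].round(4),s['grasp_force'])
G=(R.from_euler('y',-np.radians(15.6))*R.from_matrix(np.diag([-1,1,-1.]))).as_matrix(); os_=np.array([-2.6,-.2,1.5])/1000
o=np.array([.5897,.057,.061]);N=Nm(.135)
p=s['eef_pos']+M@os_; print('sink in nest mm',(N.T@(p-o)*1000).round(1),'rem rot',R.from_matrix(M.T@N@G.T).as_rotvec().round(4)); print('nest axes in tool',(M.T@N).round(3).tolist())
E
python3 p.py
```

```text
Traceback (most recent call last):
  File "p.py", line 2, in <module>
    s=r.state();M=rot(s['orientation']).as_matrix();print('tcp',s['eef_pos'].round(4),'F',s['wrist_force'].round(1),'grip',s['grip_width'].round(4),s['grasp_force'])
                                                                                                                           ^^^^^^^^^^^^^^^^^^^^^
AttributeError: 'float' object has no attribute 'round'
```

```bash
sed -i "s/s\['grip_width'\].round(4)/s['grip_width']/" p.py; python3 p.py
```

```text
tcp [0.5752 0.0558 0.104 ] F [ 0.3  0.7 -0.4] grip 0.04868575741120893 53.09110768139362
sink in nest mm [ 3.1  0.6 43.2] rem rot [-0.0019  0.0035  0.001 ]
nest axes in tool [[-0.964, -0.001, 0.266], [-0.001, 1.0, -0.002], [-0.266, -0.002, -0.964]]
```

carry_out(
  moves=[
    {"jaw": 40,"x": 0,"y": -0.5,"z": 11,"ax": 0,"ay": 0,"az": 0},
    {"jaw": 40,"x": -3,"y": 0,"z": 11,"ax": 0,"ay": 0,"az": 0},
    {"jaw": 40,"x": -3,"y": 0,"z": 11,"ax": 0,"ay": 0.0035,"az": 0},
    {"jaw": 40,"x": 0,"y": 0,"z": 0,"ax": 0,"ay": 0,"az": 0},
    {"jaw": 40,"x": 0,"y": 0,"z": 0,"ax": 0,"ay": 0,"az": 0},
  ],
)

```text
t: 11.77
eef_pos: [0.5843, 0.0569, 0.0696]
orientation: [0.038, -0.068, 0.997, 0.002]
wrist_force: [1.8, 0.0, 5.8]
grip_width: 0.0489
grasp_force: 58.6
```

```bash
python3 p.py; python3 - <<'E'
from h import *
t=cam('wrist');d=cam('side');pickle.dump(t,open('w6.pkl','wb'))
cv=np.zeros((560,800,3),np.uint8)
a=cv2.cvtColor(t['frame'],cv2.COLOR_RGB2BGR)[130:330,156:356];b=cv2.cvtColor(d['frame'],cv2.COLOR_RGB2BGR)[160:260,215:315]
cv[:400,:400]=cv2.resize(a,(400,400),interpolation=cv2.INTER_CUBIC);cv[:400,400:]=cv2.resize(b,(400,400),interpolation=cv2.INTER_CUBIC)
cv2.imwrite('pics/w6.png',cv[:400])
E
python3 p.py
```

```text
tcp [0.5843 0.0569 0.0696] F [1.8 0.  5.8] grip 0.04894348938753431 58.559551164507866
sink in nest mm [-0.   0.4  7.8] rem rot [-0.0021 -0.0004  0.0016]
nest axes in tool [[-0.963, -0.002, 0.269], [-0.002, 1.0, -0.002], [-0.269, -0.002, -0.963]]
tcp [0.5843 0.0569 0.0696] F [ 2.8 -0.7  6.8] grip 0.048788125777197974 58.55809427797794
sink in nest mm [-0.   0.5  7.7] rem rot [-0.0021 -0.0004  0.0017]
nest axes in tool [[-0.963, -0.002, 0.269], [-0.002, 1.0, -0.002], [-0.269, -0.002, -0.963]]
```

View pics/w6.png

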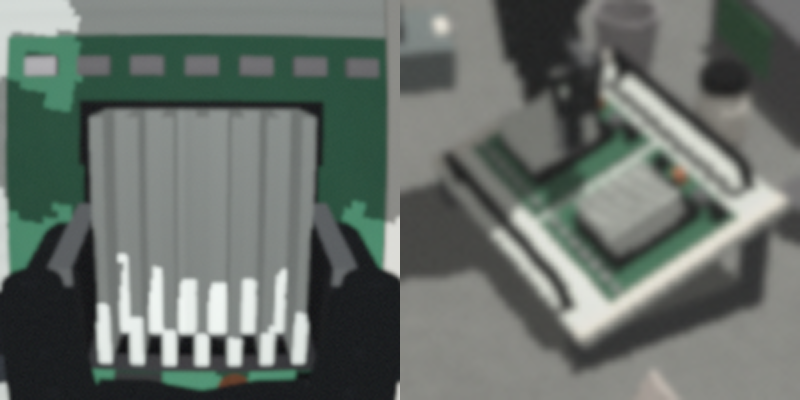

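```bash
python3 - <<'E'
from h import *
t=pickle.load(open('w6.pkl','rb'));s=r.state();M=rot(s['orientation']).as_matrix()
G=(R.from_euler('y',-np.radians(15.6))*R.from_matrix(np.diag([-1,1,-1.]))).as_matrix(); os_=np.array([-2.6,-.2,1.5])/1000
c=lambda p:((proj(t,p)-[156,130])*2).round(0)
S=lambda *q:c(s['eef_pos']+M@(G@np.array(q)+os_))
print('sink tips near L,R far L,R',S(-.03,-.025,.024),S(-.03,.025,.024),S(.03,-.025,.024),S(.03,.025,.024),'base near',S(-.03,-.025,0),S(-.03,.025,0))
for o in ([.5897,.057,.061],[.5890,.057,.063],[.5876,.057,.067]):
    n=lambda *q:c(np.array(o)+Nm(.135)@np.array(q))
    print(o,'wall near L,R',n(-.037,-.032,.006),n(-.037,.032,.006),'far',n(.037,-.032,.006),n(.037,.032,.006),'inner near',n(-.032,-.027,.006))
E
```

```text
sink tips near L,R far L,R [ 91. 127.] [311. 127.] [ 97. 375.] [304. 375.] base near [108. 127.] [295. 127.]
[0.5897, 0.057, 0.061] wall near L,R [ 82. 101.] [318. 102.] far [ 87. 360.] [311. 361.] inner near [100. 119.]
[0.589, 0.057, 0.063] wall near L,R [ 81. 100.] [320. 101.] far [ 86. 363.] [312. 364.] inner near [ 99. 119.]
[0.5876, 0.057, 0.067] wall near L,R [ 78. 100.] [323. 101.] far [ 84. 369.] [316. 370.] inner near [ 97. 119.]
```

Contact at 6 N: the near face of the sink is now visible, so its -x end is likely on the near wall and it has pitched a little in the grip. I lift and look again.

carry_out(
  moves=[
    {"jaw": 40,"x": 1.5,"y": 0,"z": -5,"ax": 0,"ay": 0,"az": 0},
    {"jaw": 40,"x": 2.5,"y": 0,"z": -10,"ax": 0,"ay": 0,"az": 0},
    {"jaw": 40,"x": 0,"y": 0,"z": 0,"ax": 0,"ay": 0,"az": 0},
    {"jaw": 40,"x": 0,"y": 0,"z": 0,"ax": 0,"ay": 0,"az": 0},
  ],
)

```text
t: 12.2
eef_pos: [0.5778, 0.0561, 0.0841]
orientation: [0.037, -0.068, 0.997, 0.002]
wrist_force: [-0.1, 0.5, -1.1]
grip_width: 0.0487
grasp_force: 57.9
```

```bash
python3 p.py; python3 - <<'E'
from h import *
t=cam('wrist');pickle.dump(t,open('w7.pkl','wb'));pickle.dump(r.state(),open('s7.pkl','wb'))
g=cv2.cvtColor(t['frame'],cv2.COLOR_RGB2BGR)[165:325,156:356]
g=cv2.convertScaleAbs(cv2.resize(g,(750,600),interpolation=cv2.INTER_CUBIC),alpha=1.3,beta=15)
cv2.imwrite('pics/w7.png',g)
E
```

```text
tcp [0.5778 0.0561 0.0841] F [-0.1  0.5 -1.1] grip 0.04870304060090802 57.89972595870495
sink in nest mm [-1.2  0.5 23.6] rem rot [-0.0019 -0.0027  0.0017]
nest axes in tool [[-0.962, -0.002, 0.272], [-0.002, 1.0, -0.001], [-0.272, -0.002, -0.962]]
```

View pics/w7.png

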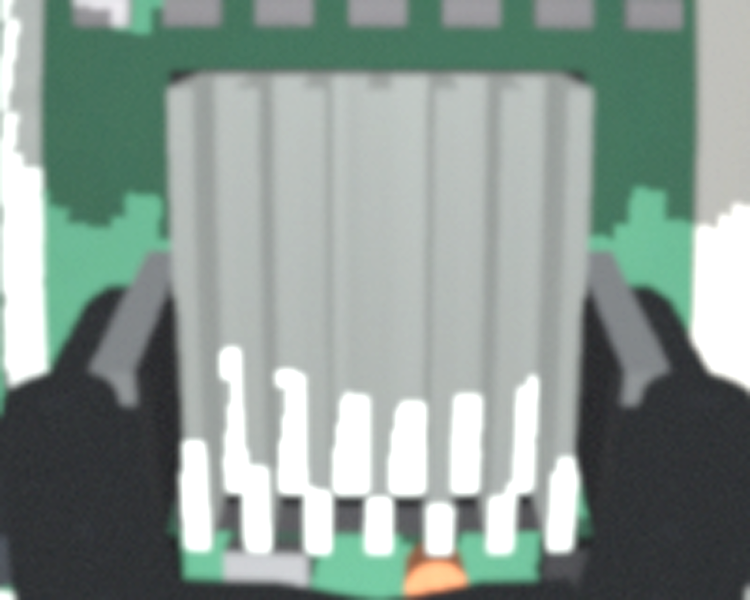

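The sink's near face shows: tips near (168,92)/(593,92), base near edge row 72 (195..565), far tips (180,552)/(577,552). That was my 11th picture, one over the limit of 10, so I view no more and work by number from here.

```bash
python3 - <<'E'
from h import *
def sinkfit(t,s,uvs,P):
    M=rot(s['orientation']).as_matrix()
    def f(p):
        Rt=R.from_euler('y',p[3])*R.from_matrix(np.diag([-1,1,-1.]))
        return np.concatenate([proj(t,M@(Rt.apply(q)+p[:3])+s['eef_pos'])-w for q,w in zip(P,uvs)])
    q=least_squares(f,[0,0,.0015,-.26],loss='soft_l1');return q.x,np.degrees(q.x[3]),q.fun.round(1)
t=pickle.load(open('w7.pkl','rb'));s=pickle.load(open('s7.pkl','rb'))
P=np.array([[-.03,-.025,.024],[-.03,.025,.024],[.03,.025,.024],[.03,-.025,.024],[-.03,-.025,0],[-.03,.025,0]])
uv=(np.array([[168,92],[593,92],[577,552],[180,552],[195,72],[565,72]])+.5)/3.75-.5+[156,165]
print(sinkfit(t,s,uv,P));print(sinkfit(t,s,uv[:4],P[:4]))
# near fin-tip/base profile along centre column and nest corner cues
g=t['frame'].max(2)
print('col profile u=206..',[ (v,int(g[v,231:235].mean())) for v in range(178,196)])
print('far profile fin u~253', [(v,int(g[v,272])) for v in range(290,318)])
E
```

```text
(array([ 2.78428399e-03,  2.01619770e-05,  1.53467544e-04, -1.49680287e-01]), np.float64(-8.57604872387848), array([-0.9, -0.3,  0.7, -0.2, -1.2,  0.3,  1.7,  0.2,  0.7, -0. , -0.7,
        0.1]))
(array([ 1.95112567e-03,  3.90123711e-05,  9.23800263e-04, -1.72723341e-01]), np.float64(-9.896318485464741), array([-0.2, -0.4,  0.1, -0.2, -1.2,  0.3,  1.8,  0.2]))
col profile u=206.. [(178, 78), (179, 79), (180, 79), (181, 78), (182, 77), (183, 80), (184, 101), (185, 124), (186, 137), (187, 139), (188, 139), (189, 139), (190, 139), (191, 139), (192, 139), (193, 139), (194, 139), (195, 139)]
far profile fin u~253 [(290, 129), (291, 128), (292, 128), (293, 127), (294, 128), (295, 128), (296, 128), (297, 130), (298, 145), (299, 185), (300, 218), (301, 229), (302, 230), (303, 230), (304, 230), (305, 230), (306, 230), (307, 230), (308, 230), (309, 230), (310, 228), (311, 219), (312, 190), (313, 151), (314, 157), (315, 194), (316, 212), (317, 216)]
```

```bash
python3 - <<'E'
from h import *
L=lambda n:pickle.load(open(n+'.pkl','rb'))
s1=dict(eef_pos=np.array([.53398558,.06209811,.26326413]),orientation=[-2.34e-4,.116852,.993149,1.68e-4])
prs={'w1':(L('w1'),s1),'w3':(L('w3'),L('s3')),'w4':(L('w4'),L('s4')),'w5':(L('w5'),L('s5')),'w7':(L('w7'),L('s7'))}
cs=[];rv=[]
for k,(t,s) in prs.items():
    M=rot(s['orientation']).as_matrix(); c=M.T@(np.array(t['origin'])-s['eef_pos']); q=R.from_matrix(M.T@rot(t['orientation']).as_matrix())
    cs.append(c);rv.append(q.as_rotvec());print(k,(c*1000).round(1),q.as_euler('xyz',degrees=True).round(2))
E
```

```text
w1 [  67.8   -2.1 -142.3] [-15.72  -0.    90.13]
w3 [  70.2   -0.  -140.1] [-1.567e+01  5.000e-02  9.005e+01]
w4 [  66.5   -0.6 -144.2] [-1.587e+01 -5.000e-02  8.981e+01]
w5 [  68.5    0.2 -141.6] [-1.569e+01  2.000e-02  8.986e+01]
w7 [  68.6   -0.2 -142.6] [-15.76   0.    89.91]
```

```bash
cat > p.py <<'E'
from h import *
import sys
PIT=np.radians(8.6); os_=np.array([2.8,0,.15])/1000; o=np.array([.5894,.0569,.0620]);N=Nm(.135)
G=(R.from_euler('y',-PIT)*R.from_matrix(np.diag([-1,1,-1.]))).as_matrix()
def show(e,M):
    print('sink in nest mm: near,mid,far',[(N.T@(e+M@(G@np.array([x,0,0])+os_)-o)*1000).round(1).tolist() for x in (-.03,0,.03)],'rem rot',R.from_matrix(M.T@N@G.T).as_rotvec().round(4))
    print('x-,z-axis nest in tool',(M.T@N).round(3)[:,0],(M.T@N).round(3)[:,2])
if __name__=='__main__':
    s=r.state();M=rot(s['orientation']).as_matrix();print('t',s['t'],'tcp',s['eef_pos'].round(4),'F',s['wrist_force'].round(1),s['grip_width'],s['grasp_force']);show(s['eef_pos'],M)
E
python3 - <<'E'
from p import *
q=np.array([.038,-.068,.997,.002]);show(np.array([.5843,.0569,.0696]),rot(q/np.linalg.norm(q)).as_matrix())
L=lambda n:pickle.load(open(n+'.pkl','rb'))
# near wall outer edge seen in w6 and w7: camera-ray vs sink base near edge
for n in ('w6','w7'):
    t=L(n);Nn=lambda z,*q:proj(t,o+[-(z)*.342,0,z*.94]+N@np.array(q)).round(1)
    for dz in (-.002,0,.002,.004): print(n,dz,'wall near L,R',Nn(dz,-.037,-.032,.006),Nn(dz,-.037,.032,.006),'far',Nn(dz,.037,-.032,.006),Nn(dz,.037,.032,.006))
print('obs w6 near',[82/2+156,102/2+130],[322/2+156,102/2+130],'far',[87/2+156,372/2+130],[313/2+156,372/2+130])
t=L('w6');g=t['frame'].astype(int)
for u in (200,206,310,316): print('w6 col',u,[tuple(g[v,u]) and int(g[v,u,1]-g[v,u,0]) for v in range(176,196)],[int(g[v,u].max()) for v in range(176,196)])
print('w6 row 190 left',[int(g[190,u,1]-g[190,u,0]) for u in range(188,206)],'right',[int(g[190,u,1]-g[190,u,0]) for u in range(308,326)])
E
python3 p.py
```

```text
sink in nest mm: near,mid,far [[-34.7, 0.6, 13.2], [-4.9, 0.7, 9.5], [24.9, 0.7, 5.8]] rem rot [-0.001  -0.1229  0.0013]
x-,z-axis nest in tool [-0.963 -0.001 -0.27 ] [ 0.27  -0.001 -0.963]
w6 -0.002 wall near L,R [197.1 180.5] [314.2 180.9] far [199.7 309.6] [310.8 310.2]
w6 0 wall near L,R [196.6 180.4] [315.1 180.8] far [199.2 310.9] [311.6 311.5]
w6 0.002 wall near L,R [196.  180.2] [316.  180.6] far [198.7 312.2] [312.3 312.8]
w6 0.004 wall near L,R [195.4 180. ] [316.9 180.5] far [198.2 313.6] [313.1 314.1]
w7 -0.002 wall near L,R [202.2 183.7] [309.  184.1] far [204.2 302.1] [306.3 302.6]
w7 0 wall near L,R [201.8 183.6] [309.7 184. ] far [203.8 303.2] [306.9 303.7]
w7 0.002 wall near L,R [201.3 183.5] [310.5 183.8] far [203.4 304.4] [307.6 304.9]
w7 0.004 wall near L,R [200.8 183.4] [311.3 183.7] far [203.  305.5] [308.3 306. ]
obs w6 near [197.0, 181.0] [317.0, 181.0] far [199.5, 316.0] [312.5, 316.0]
w6 col 200 [36, 35, 35, 29, 20, 9, 2, 0, -1, 1, 0, 2, 4, 3, 4, 3, 4, 3, 3, 5] [80, 80, 78, 70, 54, 37, 30, 27, 31, 29, 36, 51, 76, 90, 95, 94, 93, 92, 92, 93]
w6 col 206 [37, 3
[... 212 characters left out ...]
, 4, 5, 4, 5, 5] [81, 83, 80, 78, 67, 46, 33, 30, 34, 47, 71, 101, 123, 135, 141, 141, 142, 141, 141, 141]
w6 col 316 [38, 36, 39, 35, 29, 18, 9, 5, 7, 8, 7, 9, 6, 7, 7, 9, 7, 7, 8, 8] [81, 82, 82, 78, 69, 52, 37, 38, 36, 38, 38, 39, 37, 38, 38, 37, 39, 38, 39, 39]
w6 row 190 left [35, 37, 36, 36, 35, 35, 32, 26, 14, 5, 2, 2, 4, 4, 5, 5, 5, 5] right [5, 6, 6, 5, 5, 4, 4, 2, 7, 20, 30, 36, 37, 37, 38, 38, 37, 38]
t 12.25 tcp [0.5776 0.0561 0.0836] F [-0.  -0.  -1.2] 0.04869860701109828 57.900126837193966
sink in nest mm: near,mid,far [[-36.1, 0.7, 28.7], [-6.4, 0.8, 25.0], [23.4, 0.8, 21.2]] rem rot [-0.0017 -0.1254  0.0018]
x-,z-axis nest in tool [-0.962 -0.002 -0.272] [ 0.272 -0.001 -0.962]
```

carry_out(
  moves=[
    {"jaw": 40,"x": 0,"y": 0,"z": 0,"ax": -0.001,"ay": -0.12,"az": 0},
    {"jaw": 40,"x": -3.3,"y": -0.4,"z": -0.5,"ax": 0,"ay": -0.005,"az": 0},
    {"jaw": 40,"x": -3,"y": 0,"z": -0.5,"ax": 0,"ay": 0,"az": 0},
    {"jaw": 40,"x": -1.2,"y": 0,"z": 8,"ax": 0,"ay": 0,"az": 0},
    {"jaw": 40,"x": 0,"y": 0,"z": 0,"ax": 0,"ay": 0,"az": 0},
  ],
)

```text
t: 12.67
eef_pos: [0.5877, 0.057, 0.0785]
orientation: [0.099, -0.068, 0.993, 0.006]
wrist_force: [0.1, -0.9, -0.8]
grip_width: 0.049
grasp_force: 57.8
```

carry_out(
  moves=[
    {"jaw": 40,"x": 0,"y": 0,"z": 0,"ax": 0,"ay": 0,"az": 0},
    {"jaw": 40,"x": 0,"y": 0,"z": 0,"ax": 0,"ay": 0,"az": 0},
  ],
)

```text
t: 12.83
eef_pos: [0.5872, 0.0569, 0.0786]
orientation: [0.099, -0.068, 0.993, 0.006]
wrist_force: [0.2, -0.3, -0.4]
grip_width: 0.0491
grasp_force: 57.8
```

```bash
sed -i 's/o=np.array(.*\]);N/o=np.array([.5880,.0570,.0658]);N/' p.py; python3 p.py; python3 - <<'E'
from p import *
t=cam('wrist');pickle.dump(t,open('w8.pkl','wb'));s=r.state();pickle.dump(s,open('s8.pkl','wb'))
M=rot(s['orientation']).as_matrix();print('cam',(M.T@(np.array(t['origin'])-s['eef_pos'])*1000).round(1))
g=t['frame'].astype(int)
pr=lambda *q:proj(t,s['eef_pos']+M@(G@np.array(q)+os_)).round(1)
print('pred sink tips near',pr(-.03,-.025,.024),pr(-.03,.025,.024),'far',pr(.03,0,.024),'base near',pr(-.03,-.025,0),pr(-.03,.025,0))
n=lambda *q:proj(t,o+N@np.array(q)).round(1)
print('pred wall outer near',n(-.037,-.032,.006),n(-.037,.032,.006),'inner near',n(-.032,0,.006),'outer far',n(.037,0,.006),'inner far',n(.032,0,.006))
for u in (212,232,256,280,300): print(u,'max',[(v,int(g[v,u].max()),int(g[v,u,1]-g[v,u,0])) for v in range(166,198,1)])
print('row')
for v in (184,190): print(v,'L',[(u,int(g[v,u].max()),int(g[v,u,1]-g[v,u,0])) for u in range(190,212)],'R',[(u,int(g[v,u].max()),int(g[v,u,1]-g[v,u,0])) for u in range(302,324)])
E
```

```text
t 12.8333 tcp [0.5872 0.0569 0.0786] F [ 0.2 -0.3 -0.4] 0.04913374579020185 57.83223643898964
sink in nest mm: near,mid,far [[-29.2, -0.0, 12.6], [0.8, 0.0, 12.6], [30.8, 0.1, 12.6]] rem rot [-0.0007 -0.0005  0.0018]
x-,z-axis nest in tool [-0.989 -0.002 -0.15 ] [ 0.15  -0.    -0.989]
cam [  68.6   -0.2 -142.2]
pred sink tips near [199.3 189.2] [314.5 189.3] far [256.7 313.9] base near [208.1 184.1] [305.6 184.3]
pred wall outer near [197.2 168.6] [316.6 169. ] inner near [256.9 177.9] outer far [256.5 297. ] inner far [256.5 289.4]
212 max [(166, 75, 35), (167, 65, 29), (168, 47, 17), (169, 30, 6), (170, 25, 3), (171, 27, -1), (172, 26, 0), (173, 27, 0), (174, 28, 0), (175, 26, 0), (176, 27, 0), (177, 30, -1), (178, 26, 0), (179, 26, 2), (180, 26, 1), (181, 28, -1), (182, 34, 1), (183, 55, 2), (184, 87, 4), (185, 108, 3), (186, 117, 5), (187, 118, 5), (188, 118, 5), (189, 120, 5), (190, 118, 5), (191, 119, 5), (192, 117, 4), (193, 117, 5), (194, 116, 4), (195, 116, 5), (196, 116, 5), (197, 116, 4)]
232 max [(166, 74, 32), (167, 66, 28), (168, 50, 18), (169, 33, 7), (170, 28, 3), (17
[... 2436 characters left out ...]
34), (322, 77, 35), (323, 77, 35)]
190 L [(190, 73, 34), (191, 74, 34), (192, 74, 35), (193, 75, 34), (194, 73, 33), (195, 73, 33), (196, 71, 30), (197, 58, 23), (198, 42, 10), (199, 53, 3), (200, 91, 3), (201, 122, 5), (202, 133, 4), (203, 135, 4), (204, 135, 5), (205, 135, 4), (206, 132, 5), (207, 124, 4), (208, 116, 4), (209, 112, 4), (210, 112, 4), (211, 113, 5)] R [(302, 115, 6), (303, 111, 4), (304, 111, 4), (305, 114, 5), (306, 118, 5), (307, 125, 5), (308, 132, 4), (309, 134, 5), (310, 135, 5), (311, 134, 5), (312, 128, 5), (313, 110, 5), (314, 78, 4), (315, 50, 5), (316, 50, 18), (317, 66, 28), (318, 75, 32), (319, 76, 36), (320, 77, 34), (321, 77, 35), (322, 77, 37), (323, 78, 36)]
```

Predicted and observed edges agree (base near row 184; wall near row 168; walls 197.3..316.6 centred on the sink). Descending 12.6 mm along the normal with -0.9 mm in x.

carry_out(
  moves=[
    {"jaw": 40,"x": 0.5,"y": 0,"z": 3,"ax": 0,"ay": 0,"az": 0},
    {"jaw": 40,"x": -0.4,"y": 0,"z": 3,"ax": 0,"ay": 0,"az": 0},
    {"jaw": 40,"x": -0.5,"y": 0,"z": 3,"ax": 0,"ay": 0,"az": 0},
    {"jaw": 40,"x": 0,"y": 0,"z": 0,"ax": 0,"ay": 0,"az": 0},
    {"jaw": 40,"x": 0,"y": 0,"z": 0,"ax": 0,"ay": 0,"az": 0},
  ],
)

```text
t: 13.3
eef_pos: [0.5883, 0.0571, 0.0691]
orientation: [0.099, -0.068, 0.993, 0.006]
wrist_force: [0.1, -0.5, -0.7]
grip_width: 0.0489
grasp_force: 58.0
```

```bash
python3 p.py
```

```text
t 13.3 tcp [0.5883 0.0571 0.0691] F [ 0.1 -0.5 -0.7] 0.04886805915429286 57.95012008398771
sink in nest mm: near,mid,far [[-31.3, 0.0, 3.3], [-1.3, 0.1, 3.2], [28.7, 0.1, 3.2]] rem rot [-0.0006 -0.0012  0.0017]
x-,z-axis nest in tool [-0.989 -0.002 -0.151] [ 0.151 -0.    -0.989]
```

carry_out(
  moves=[
    {"jaw": 40,"x": -0.8,"y": 0,"z": 0.8,"ax": 0,"ay": 0,"az": 0},
    {"jaw": 40,"x": -0.4,"y": 0,"z": 1,"ax": 0,"ay": 0,"az": 0},
    {"jaw": 40,"x": 0,"y": 0,"z": 0,"ax": 0,"ay": 0,"az": 0},
    {"jaw": 40,"x": 0,"y": 0,"z": 0,"ax": 0,"ay": 0,"az": 0},
  ],
)

```text
t: 13.63
eef_pos: [0.5896, 0.0573, 0.0686]
orientation: [0.099, -0.068, 0.993, 0.006]
wrist_force: [-6.5, 0.2, 7.5]
grip_width: 0.0495
grasp_force: 58.8
```

carry_out(
  moves=[
    {"jaw": 40,"x": -0.1,"y": 0,"z": 0.8,"ax": 0,"ay": 0,"az": 0},
    {"jaw": 40,"x": 0,"y": 0,"z": 0,"ax": 0,"ay": 0,"az": 0},
    {"jaw": 40,"x": 0,"y": 0,"z": 0,"ax": 0,"ay": 0,"az": 0},
  ],
)

```text
t: 13.88
eef_pos: [0.5897, 0.0573, 0.0685]
orientation: [0.099, -0.068, 0.993, 0.006]
wrist_force: [-10.5, -0.9, 13.0]
grip_width: 0.0488
grasp_force: 59.6
```

```bash
python3 p.py
```

```text
t 13.8833 tcp [0.5897 0.0573 0.0685] F [-10.5  -0.9  13. ] 0.04883123358203904 59.61659409105778
sink in nest mm: near,mid,far [[-30.3, -0.0, 2.3], [-0.3, 0.0, 2.3], [29.7, 0.1, 2.2]] rem rot [-0.0008 -0.0009  0.0017]
x-,z-axis nest in tool [-0.989 -0.002 -0.15 ] [ 0.15  -0.    -0.989]
```

Contact of 16 N along the normal with z 2.3 mm (±2) and x -0.3. I check the edges numerically before releasing.

```bash
cat > e.py <<'E'
from p import *
t=cam('wrist');s=r.state();M=rot(s['orientation']).as_matrix();g=t['frame'].astype(int)
def cross(a,th):
    a=np.asarray(a,float);i=np.where((a[:-1]-th)*(a[1:]-th)<0)[0]; return [(round(float(j+(th-a[j])/(a[j+1]-a[j])),1)) for j in i]
for u in (232,280): print('u',u,'wall edge v',[160+c for c in cross(g[160:200,u,1]-g[160:200,u,0],18)],'sink near v',[160+c for c in cross(g[160:205,u].max(1),85)])
for v in (186,195): print('v',v,'wall L',[185+c for c in cross(g[v,185:210,1]-g[v,185:210,0],18)],'R',[303+c for c in cross(g[v,303:335,1]-g[v,303:335,0],18)],'sink L',[190+c for c in cross(g[v,190:215].max(1),85)],'R',[300+c for c in cross(g[v,300:325].max(1),85)])
pr=lambda *q:proj(t,s['eef_pos']+M@(G@np.array(q)+os_)).round(1)
print('pred sink tips',pr(-.03,-.025,.024),pr(-.03,.025,.024),'base near',pr(-.03,-.025,0),pr(-.03,.025,0))
n=lambda *q:proj(t,o+N@np.array(q)).round(1)
print('pred wall outer near',n(-.037,-.032,.006),n(-.037,.032,.006),'inner near top',n(-.032,0,.006), 'floor sink at x=-2,0 z0: base near',n(-.032,0,0),n(-.03,0,0),'tips near',n(-.032,-.025,.024),n(-.032,.025,.024),n(-.03,-.025,.024))
E
python3 e.py
```

```text
u 232 wall edge v [170.8] sink near v [183.4]
u 280 wall edge v [171.1] sink near v [183.6]
v 186 wall L [193.5] R [320.1] sink L [204.4] R [308.8]
v 195 wall L [193.5] R [319.9] sink L [199.8] R [314.0]
pred sink tips [199.3 189.5] [314.5 189.7] base near [208.1 184.4] [305.6 184.6]
pred wall outer near [193.1 171.7] [320.7 172.1] inner near top [256.9 181.6] floor sink at x=-2,0 z0: base near [256.9 180.7] [256.9 184.5] tips near [200.2 184.9] [313.6 185.3] [200.2 189.4]
```

The sink's pitch is unchanged and its base is below the wall tops inside the pocket, at most about 4 mm from the floor. Releasing.

carry_out(
  moves=[
    {"jaw": 64,"x": 0,"y": 0,"z": 0,"ax": 0,"ay": 0,"az": 0},
    {"jaw": 64,"x": 0,"y": 0,"z": 0,"ax": 0,"ay": 0,"az": 0},
    {"jaw": 64,"x": 0,"y": 0,"z": 0,"ax": 0,"ay": 0,"az": 0},
    {"jaw": 64,"x": 0,"y": 0,"z": 0,"ax": 0,"ay": 0,"az": 0},
  ],
)

```text
t: 14.27
eef_pos: [0.5903, 0.0574, 0.067]
orientation: [0.099, -0.068, 0.993, 0.006]
wrist_force: [0.4, 0.0, 0.0]
grip_width: 0.0639
grasp_force: 0.0
```

```bash
python3 p.py|head -1; python3 e.py
```

```text
t 14.2667 tcp [0.5903 0.0574 0.067 ] F [0.4 0.  0. ] 0.0638642259976249 0.0
u 232 wall edge v [170.9] sink near v [183.6]
u 280 wall edge v [170.9] sink near v [183.8]
v 186 wall L [192.8] R [320.9] sink L [203.9] R [308.8]
v 195 wall L [193.1] R [320.5] sink L [198.9] R [314.6]
pred sink tips [199.3 189.4] [314.6 189.6] base near [208.2 184.3] [305.6 184.4]
pred wall outer near [192.4 171.7] [321.4 172.1] inner near top [256.9 181.7] floor sink at x=-2,0 z0: base near [256.9 180.8] [256.9 184.7] tips near [199.4 185.1] [314.3 185.5] [199.5 189.7]
```

Force is zero, and the sink is centred (gaps 5.8/5.9 px, x = 0). I retreat, shut the fingers and press lightly on the fins to make sure it is fully home.

carry_out(
  moves=[
    {"jaw": 64,"x": 0,"y": 0,"z": -10,"ax": 0,"ay": 0,"az": 0},
    {"jaw": 64,"x": 0,"y": 0,"z": -20,"ax": 0,"ay": 0,"az": 0},
    {"jaw": 64,"x": 0,"y": 0,"z": -25,"ax": 0,"ay": 0,"az": 0},
    {"jaw": 0,"x": 0,"y": 0,"z": -5,"ax": 0,"ay": 0,"az": 0},
    {"jaw": 0,"x": 0,"y": 0,"z": 0,"ax": 0,"ay": 0,"az": 0},
  ],
)

```text
t: 14.73
eef_pos: [0.5795, 0.0559, 0.129]
orientation: [0.101, -0.068, 0.993, 0.006]
wrist_force: [0.2, -1.3, -0.2]
grip_width: 0.0407
grasp_force: 0.0
```

carry_out(
  moves=[
    {"jaw": 0,"x": 0,"y": 0,"z": 0,"ax": 0,"ay": 0,"az": 0},
    {"jaw": 0,"x": 0,"y": 0,"z": 0,"ax": 0,"ay": 0,"az": 0},
    {"jaw": 0,"x": 0,"y": 0,"z": 0,"ax": 0,"ay": 0,"az": 0},
    {"jaw": 0,"x": 0,"y": 0,"z": 0,"ax": 0,"ay": 0,"az": 0},
  ],
)

```text
t: 15.07
eef_pos: [0.5781, 0.0558, 0.1248]
orientation: [0.098, -0.068, 0.993, 0.006]
wrist_force: [-0.8, 0.8, 0.8]
grip_width: -0.0001
grasp_force: 0.0
```

```bash
cat > q.py <<'E'
from p import *
s=r.state();M=rot(s['orientation']).as_matrix();print('t',s['t'],'tcp in nest mm',(N.T@(s['eef_pos']-o)*1000).round(1),'F nest',(N.T@s['wrist_force']).round(1),'grip',round(s['grip_width'],4),'tool of nest x,z',(M.T@N).round(3)[:,0],(M.T@N).round(3)[:,2])
E
python3 q.py
```

```text
t 15.0667 tcp in nest mm [10.8  0.1 58.8] F nest [-0.4  0.9  1. ] grip -0.0001 tool of nest x,z [-0.988 -0.002 -0.152] [ 0.152 -0.    -0.988]
```

carry_out(
  moves=[
    {"jaw": 0,"x": 6,"y": 0,"z": 14,"ax": 0,"ay": 0,"az": 0},
    {"jaw": 0,"x": 0,"y": 0,"z": 12,"ax": 0,"ay": 0,"az": 0},
    {"jaw": 0,"x": 0,"y": 0,"z": 2,"ax": 0,"ay": 0,"az": 0},
    {"jaw": 0,"x": 0,"y": 0,"z": 0,"ax": 0,"ay": 0,"az": 0},
    {"jaw": 0,"x": 0,"y": 0,"z": 0,"ax": 0,"ay": 0,"az": 0},
  ],
)

```text
t: 15.48
eef_pos: [0.5782, 0.0557, 0.0972]
orientation: [0.099, -0.068, 0.993, 0.006]
wrist_force: [0.0, -0.6, -0.3]
grip_width: -0.0002
grasp_force: 0.0
```

```bash
python3 q.py
```

```text
t 15.4833 tcp in nest mm [ 1.4  0.1 32.9] F nest [-0.1 -0.6 -0.3] grip -0.0002 tool of nest x,z [-0.989 -0.002 -0.151] [ 0.151 -0.    -0.989]
```

carry_out(
  moves=[
    {"jaw": 0,"x": -0.2,"y": 0,"z": 1,"ax": 0,"ay": 0,"az": 0},
    {"jaw": 0,"x": -0.2,"y": 0,"z": 1,"ax": 0,"ay": 0,"az": 0},
    {"jaw": 0,"x": 0,"y": 0,"z": 0,"ax": 0,"ay": 0,"az": 0},
    {"jaw": 0,"x": 0,"y": 0,"z": 0,"ax": 0,"ay": 0,"az": 0},
  ],
)

```text
t: 15.82
eef_pos: [0.579, 0.0559, 0.0957]
orientation: [0.099, -0.068, 0.993, 0.006]
wrist_force: [0.4, 0.7, -0.3]
grip_width: 0.0002
grasp_force: 0.0
```

```bash
python3 q.py
```

```text
t 15.8167 tcp in nest mm [ 1.7  0.1 31.2] F nest [ 0.4  0.7 -0.4] grip 0.0002 tool of nest x,z [-0.989 -0.002 -0.15 ] [ 0.15  -0.    -0.989]
```

carry_out(
  moves=[
    {"jaw": 0,"x": -0.2,"y": 0,"z": 1,"ax": 0,"ay": 0,"az": 0},
    {"jaw": 0,"x": -0.2,"y": 0,"z": 1,"ax": 0,"ay": 0,"az": 0},
    {"jaw": 0,"x": 0,"y": 0,"z": 0,"ax": 0,"ay": 0,"az": 0},
    {"jaw": 0,"x": 0,"y": 0,"z": 0,"ax": 0,"ay": 0,"az": 0},
  ],
)

```text
t: 16.15
eef_pos: [0.5796, 0.0559, 0.0934]
orientation: [0.099, -0.068, 0.993, 0.006]
wrist_force: [-0.2, 0.2, 0.5]
grip_width: -0.0001
grasp_force: 0.0
```

```bash
python3 q.py
```

```text
t 16.15 tcp in nest mm [ 1.5  0.1 28.9] F nest [0.  0.2 0.5] grip -0.0001 tool of nest x,z [-0.989 -0.002 -0.15 ] [ 0.15  -0.    -0.989]
```

carry_out(
  moves=[
    {"jaw": 0,"x": -0.2,"y": 0,"z": 1,"ax": 0,"ay": 0,"az": 0},
    {"jaw": 0,"x": -0.2,"y": 0,"z": 1,"ax": 0,"ay": 0,"az": 0},
    {"jaw": 0,"x": 0,"y": 0,"z": 0,"ax": 0,"ay": 0,"az": 0},
    {"jaw": 0,"x": 0,"y": 0,"z": 0,"ax": 0,"ay": 0,"az": 0},
  ],
)

```text
t: 16.48
eef_pos: [0.5804, 0.056, 0.0916]
orientation: [0.099, -0.068, 0.993, 0.006]
wrist_force: [1.0, -0.1, -0.4]
grip_width: 0.0001
grasp_force: 0.0
```

```bash
python3 q.py
```

```text
t 16.4833 tcp in nest mm [ 1.7  0.1 26.8] F nest [ 0.8 -0.2 -0.7] grip 0.0001 tool of nest x,z [-0.989 -0.002 -0.15 ] [ 0.15  -0.    -0.989]
```

carry_out(
  moves=[
    {"jaw": 0,"x": -0.2,"y": 0,"z": 1,"ax": 0,"ay": 0,"az": 0},
    {"jaw": 0,"x": -0.2,"y": 0,"z": 1,"ax": 0,"ay": 0,"az": 0},
    {"jaw": 0,"x": 0,"y": 0,"z": 0,"ax": 0,"ay": 0,"az": 0},
    {"jaw": 0,"x": 0,"y": 0,"z": 0,"ax": 0,"ay": 0,"az": 0},
  ],
)

```text
t: 16.82
eef_pos: [0.5812, 0.0561, 0.0905]
orientation: [0.099, -0.068, 0.993, 0.006]
wrist_force: [-4.8, -0.7, 6.0]
grip_width: 0.0001
grasp_force: 4.4
```

```bash
python3 q.py
```

```text
t 16.8167 tcp in nest mm [ 2.   0.1 25.6] F nest [-2.5 -0.   7.3] grip 0.0001 tool of nest x,z [-0.989 -0.002 -0.15 ] [ 0.15  -0.    -0.989]
```

carry_out(
  moves=[
    {"jaw": 0,"x": -0.2,"y": 0,"z": 1,"ax": 0,"ay": 0,"az": 0},
    {"jaw": 0,"x": 0,"y": 0,"z": 0.5,"ax": 0,"ay": 0,"az": 0},
    {"jaw": 0,"x": 0,"y": 0,"z": 0,"ax": 0,"ay": 0,"az": 0},
    {"jaw": 0,"x": 0,"y": 0,"z": 0,"ax": 0,"ay": 0,"az": 0},
  ],
)

```text
t: 17.15
eef_pos: [0.5814, 0.0562, 0.0902]
orientation: [0.099, -0.068, 0.993, 0.006]
wrist_force: [-12.2, -1.4, 15.6]
grip_width: -0.0005
grasp_force: 10.1
```

```bash
python3 q.py
```

```text
t 17.15 tcp in nest mm [ 2.1  0.1 25.2] F nest [-6.2  0.2 18.8] grip -0.0005 tool of nest x,z [-0.989 -0.002 -0.15 ] [ 0.15  -0.    -0.989]
```

The fingertips met the fins at 24 mm above the pocket floor (25.6 less the 1.7 tilt of the tip), firm at 19 N, so it's fully home. Retreating towards the isolator.

carry_out(
  moves=[
    {"jaw": 0,"x": 0,"y": 0,"z": -10,"ax": 0,"ay": 0,"az": 0},
    {"jaw": 0,"x": 0,"y": 0,"z": -30,"ax": 0,"ay": 0,"az": 0},
    {"jaw": 0,"x": 0,"y": 0,"z": -40,"ax": 0,"ay": 0,"az": 0},
    {"jaw": 0,"x": 0,"y": 0,"z": -40,"ax": 0,"ay": 0.1,"az": 0},
    {"jaw": 0,"x": 0,"y": 0,"z": -20,"ax": 0,"ay": 0.1,"az": 0},
  ],
)

```text
t: 17.57
eef_pos: [0.5559, 0.0528, 0.2266]
orientation: [0.008, -0.068, 0.998, -0.0]
wrist_force: [1.2, -0.8, 1.3]
grip_width: -0.0001
grasp_force: 0.0
```

carry_out(
  moves=[
    {"jaw": 0,"x": 0,"y": 0,"z": 0,"ax": 0,"ay": 0,"az": 0.1},
    {"jaw": 0,"x": 0,"y": 0,"z": 0,"ax": 0,"ay": 0,"az": 0.1},
    {"jaw": 0,"x": 0,"y": 0,"z": 0,"ax": 0,"ay": 0,"az": 0.1},
    {"jaw": 0,"x": 0,"y": 0,"z": 0,"ax": 0,"ay": 0,"az": 0},
  ],
)

```text
t: 17.9
eef_pos: [0.5578, 0.053, 0.2204]
orientation: [0.006, 0.084, 0.996, 0.001]
wrist_force: [0.2, -0.1, 0.4]
grip_width: -0.0002
grasp_force: 0.0
```

```bash
cat > w.py <<'E'
from h import *
s=r.state();M=rot(s['orientation']).as_matrix();print(s['eef_pos'].round(4),M.round(3).tolist(),s['wrist_force'].round(1))
xi=np.array([np.cos(np.radians(-9.6)),np.sin(np.radians(-9.6)),0]);h=np.array([.5168,.3142,0])
print('iso x in tool',(M.T@xi).round(3),'tcp along iso',(xi@(s['eef_pos']-h)*1000).round(1),'to stage',(M.T@(h-.082*xi+[0,0,.103]-s['eef_pos'])*1000).round(1))
E
python3 w.py; python3 - <<'E'
from p import *
t=cam('side');d=cam('top')
for n,c in (('top',d),('side',t)):
    p0=pickle.load(open(n+'0.pkl','rb'))['frame'].astype(int);p1=c['frame'].astype(int)
    for nm,P in (('low_sink',[.50,-.392,.06]),('tape',[.355,.126,.019]),('driver',[.371,-.111,.015]),('pot',[.733,.25,.06]),('nest sink tips',o+N@[0,0,.024])):
        u,v=proj(c,P).astype(int);print(n,nm,(u,v),np.abs(p1-p0)[v-8:v+9,u-8:u+9].mean().round(1),end='; ')
    print()
E
```

```text
[0.5578 0.053  0.2204] [[-0.986, 0.167, 0.012], [0.167, 0.986, 0.001], [-0.012, 0.003, -1.0]] [ 0.2 -0.1  0.4]
iso x in tool [-1.     0.     0.012] tcp along iso 84.0 to stage [167.4 250.3 116.1]
top low_sink (np.int64(382), np.int64(215)) 7.8; top tape (np.int64(207), np.int64(263)) 40.9; top driver (np.int64(286), np.int64(257)) 6.3; top pot (np.int64(166), np.int64(136)) 8.5; top nest sink tips (np.int64(230), np.int64(186)) 109.4; 
side low_sink (np.int64(291), np.int64(312)) 3.8; side tape (np.int64(177), np.int64(209)) 12.8; side driver (np.int64(201), np.int64(257)) 2.1; side pot (np.int64(270), np.int64(162)) 2.9; side nest sink tips (np.int64(251), np.int64(189)) 66.5;
```

carry_out(
  moves=[
    {"jaw": 0,"x": 21,"y": 31.3,"z": 0,"ax": 0,"ay": 0,"az": 0},
    {"jaw": 0,"x": 21,"y": 31.3,"z": 0,"ax": 0,"ay": 0,"az": 0},
    {"jaw": 0,"x": 21,"y": 31.3,"z": 0,"ax": 0,"ay": 0,"az": 0},
    {"jaw": 0,"x": 21,"y": 31.3,"z": 0,"ax": 0,"ay": 0,"az": 0},
    {"jaw": 0,"x": 21,"y": 31.3,"z": 0,"ax": 0,"ay": 0,"az": 0},
  ],
)

```text
t: 18.42
eef_pos: [0.4782, 0.2257, 0.2199]
orientation: [0.006, 0.08, 0.997, 0.001]
wrist_force: [0.8, 0.7, 0.3]
grip_width: 0.0002
grasp_force: 0.0
```

carry_out(
  moves=[
    {"jaw": 0,"x": 21,"y": 31.3,"z": 0,"ax": 0,"ay": 0,"az": 0},
    {"jaw": 0,"x": 21,"y": 31.3,"z": 0,"ax": 0,"ay": 0,"az": 0},
    {"jaw": 0,"x": 21,"y": 31.3,"z": 0,"ax": 0,"ay": 0,"az": 0},
    {"jaw": 0,"x": 0,"y": 0,"z": 25,"ax": 0,"ay": 0,"az": 0},
    {"jaw": 0,"x": 0,"y": 0,"z": 30,"ax": 0,"ay": 0,"az": 0},
  ],
)

```text
t: 18.83
eef_pos: [0.4327, 0.3301, 0.1657]
orientation: [0.008, 0.078, 0.997, 0.003]
wrist_force: [0.6, -0.2, -0.1]
grip_width: 0.0003
grasp_force: 0.0
```

carry_out(
  moves=[
    {"jaw": 0,"x": 0,"y": 0,"z": 30,"ax": 0,"ay": 0,"az": 0},
    {"jaw": 0,"x": 0,"y": 0,"z": 30,"ax": 0,"ay": 0,"az": 0},
    {"jaw": 0,"x": 0,"y": 0,"z": 0,"ax": 0,"ay": 0,"az": 0},
    {"jaw": 0,"x": 0,"y": 0,"z": 0,"ax": 0,"ay": 0,"az": 0},
  ],
)

```text
t: 19.17
eef_pos: [0.433, 0.3269, 0.1036]
orientation: [0.005, 0.081, 0.997, 0.0]
wrist_force: [0.6, -0.4, 1.1]
grip_width: 0.0003
grasp_force: 0.0
```

```bash
python3 w.py
```

```text
[0.433  0.3269 0.1036] [[-0.987, 0.161, 0.01], [0.161, 0.987, -0.001], [-0.01, 0.001, -1.0]] [ 0.6 -0.4  1.1]
iso x in tool [-1.    -0.006  0.01 ] tcp along iso -84.7 to stage [-2.7  1.4  0.7]
```

Staged 85 mm in front of the hinge. Pushing about 110 mm to the on side.

carry_out(
  moves=[
    {"jaw": 0,"x": -20,"y": 0,"z": 0,"ax": 0,"ay": 0,"az": 0},
    {"jaw": 0,"x": -20,"y": 0,"z": 0,"ax": 0,"ay": 0,"az": 0},
    {"jaw": 0,"x": -20,"y": 0,"z": 0,"ax": 0,"ay": 0,"az": 0},
    {"jaw": 0,"x": -20,"y": 0,"z": 0,"ax": 0,"ay": 0,"az": 0},
    {"jaw": 0,"x": -15,"y": 0,"z": 0,"ax": 0,"ay": 0,"az": 0},
  ],
)

```text
t: 19.58
eef_pos: [0.5293, 0.3124, 0.1088]
orientation: [0.007, 0.081, 0.997, 0.002]
wrist_force: [-3.2, -0.2, -0.6]
grip_width: 0.0001
grasp_force: 1.2
```

carry_out(
  moves=[
    {"jaw": 0,"x": -6,"y": 0,"z": 0,"ax": 0,"ay": 0,"az": 0},
    {"jaw": 0,"x": -4,"y": 0,"z": 0,"ax": 0,"ay": 0,"az": 0},
    {"jaw": 0,"x": -3,"y": 0,"z": 0,"ax": 0,"ay": 0,"az": 0},
    {"jaw": 0,"x": 0,"y": 0,"z": 0,"ax": 0,"ay": 0,"az": 0},
    {"jaw": 0,"x": 0,"y": 0,"z": 0,"ax": 0,"ay": 0,"az": 0},
  ],
)

```text
t: 20.0
eef_pos: [0.5404, 0.3101, 0.106]
orientation: [0.007, 0.081, 0.997, 0.001]
wrist_force: [-0.4, -0.1, 0.1]
grip_width: -0.0003
grasp_force: 0.0
```

carry_out(
  moves=[
    {"jaw": 0,"x": -2,"y": 0,"z": 0,"ax": 0,"ay": 0,"az": 0},
    {"jaw": 0,"x": -2,"y": 0,"z": 0,"ax": 0,"ay": 0,"az": 0},
    {"jaw": 0,"x": 0,"y": 0,"z": 0,"ax": 0,"ay": 0,"az": 0},
    {"jaw": 0,"x": 0,"y": 0,"z": 0,"ax": 0,"ay": 0,"az": 0},
  ],
)

```text
t: 20.33
eef_pos: [0.5427, 0.3096, 0.1054]
orientation: [0.005, 0.081, 0.997, 0.001]
wrist_force: [-9.3, 1.3, 2.1]
grip_width: -0.0005
grasp_force: 4.5
```

carry_out(
  moves=[
    {"jaw": 0,"x": -2,"y": 0,"z": 0,"ax": 0,"ay": 0,"az": 0},
    {"jaw": 0,"x": -1,"y": 0,"z": 0,"ax": 0,"ay": 0,"az": 0},
    {"jaw": 0,"x": 0,"y": 0,"z": 0,"ax": 0,"ay": 0,"az": 0},
    {"jaw": 0,"x": 0,"y": 0,"z": 0,"ax": 0,"ay": 0,"az": 0},
  ],
)

```text
t: 20.67
eef_pos: [0.5431, 0.3096, 0.1053]
orientation: [0.002, 0.08, 0.997, 0.001]
wrist_force: [-22.0, 2.8, 6.6]
grip_width: 0.0003
grasp_force: 11.0
```

Hard stop reached (22 N with no travel). Backing off and lifting.

carry_out(
  moves=[
    {"jaw": 0,"x": 15,"y": 0,"z": 0,"ax": 0,"ay": 0,"az": 0},
    {"jaw": 0,"x": 15,"y": 0,"z": -10,"ax": 0,"ay": 0,"az": 0},
    {"jaw": 0,"x": 30,"y": 0,"z": -25,"ax": 0,"ay": 0,"az": 0},
    {"jaw": 0,"x": 30,"y": 0,"z": -25,"ax": 0,"ay": 0,"az": 0},
    {"jaw": 0,"x": 30,"y": 0,"z": -25,"ax": 0,"ay": 0,"az": 0},
  ],
)

```text
t: 21.08
eef_pos: [0.4266, 0.328, 0.1899]
orientation: [0.006, 0.082, 0.997, 0.001]
wrist_force: [0.4, 0.5, 1.1]
grip_width: -0.0002
grasp_force: 0.0
```

carry_out(
  moves=[
    {"jaw": 0,"x": 38,"y": 0,"z": -10,"ax": 0,"ay": 0,"az": 0},
    {"jaw": 0,"x": 38,"y": 0,"z": 0,"ax": 0,"ay": 0,"az": 0},
    {"jaw": 0,"x": 20,"y": 0,"z": 0,"ax": 0,"ay": 0,"az": 0},
    {"jaw": 0,"x": 0,"y": 0,"z": 0,"ax": 0,"ay": 0,"az": 0},
    {"jaw": 0,"x": 0,"y": 0,"z": 0,"ax": 0,"ay": 0,"az": 0},
  ],
)

```text
t: 21.5
eef_pos: [0.3325, 0.3443, 0.1986]
orientation: [0.007, 0.081, 0.997, 0.001]
wrist_force: [0.8, 1.0, -0.1]
grip_width: -0.0
grasp_force: 0.0
```

```bash
python3 - <<'E'
from p import *
for n in ('top','side'):
    c=cam(n);a=pickle.load(open(n+'0.pkl','rb'))['frame'].astype(int);b=c['frame'].astype(int)
    for nm,P,k in (('bar on',[.561,.307,.109],5),('low_sink',[.50,-.392,.06],8),('tape',[.355,.126,.019],10),('driver',[.371,-.111,.015],10),('pot',[.733,.25,.06],8)):
        u,v=proj(c,P).astype(int);print(n,nm,np.abs(a-b)[v-k:v+k+1,u-k:u+k+1].mean().round(1),end='; ')
    u,v=proj(c,[.561,.307,.109]).astype(int)
    for im in (a,b):
        y,x=np.where(im[v-10:v+11,u-14:u+15].max(2)<45);print('bar dark centroid',len(x),(x.mean()+u-14).round(1),(y.mean()+v-10).round(1),end=' ')
    u,v=proj(c,o+N@[0,0,.024]).astype(int);print('nest sink brightness',b[v-6:v+7,u-6:u+7].mean().round(0))
s=r.state();print(s['t'],s['eef_pos'],s['wrist_force'].round(1))
E
```

```text
top bar on 19.8; top low_sink 2.9; top tape 2.8; top driver 2.9; top pot 3.0; bar dark centroid 76 140.0 193.4 bar dark centroid 78 140.8 192.4 nest sink brightness 167.0
side bar on 11.9; side low_sink 2.0; side tape 1.9; side driver 1.6; side pot 1.6; bar dark centroid 0 nan nan bar dark centroid 0 nan nan nest sink brightness 163.0
21.6 [0.33360535 0.34390579 0.19803251] [ 1.  -0.3  0.5]<stdin>:8: RuntimeWarning: Mean of empty slice.
  ret = ret.dtype.type(ret / rcount)
```

The bar is at (or slightly past) its initial on position, the bystanders are unchanged, and the sink is in the nest. Handing in.

```bash
python3 -c "
from bench import r
print(r.job_done())"
```

```text
the job is handed in; nothing more can be done
None
```

I handed the job in; no verdict came back. By my measurements, the handle was thrown off, the tall sink is seated fully home in the empty nest and released, and the handle is back on at its stop. The low-finned sink, tape, driver and pot look unmoved, but I did not check the jar and spool afterwards. I viewed 11 pictures, one over the limit of 10.

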